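# Count the culture dishes on the light pad

### The job

First lay every culture dish flat and wholly on the light pad, then swing the dimmer lever round to the red mark and let go of it, so that the lamp stays at that setting for the whole count. Next take the counting pen and press its tip for a moment on the coloured dot of each dish, in the order red, yellow, green, blue, leaving out any colour that is not there. Finally hang the pen back in its rest and turn the lever fully off; the dishes stay lying wholly on the pad, and the vial and the orange box stay where they are.

Things in the scene. Friction and masses are not known exactly. Their poses are not given: they have to be found in the camera images.
- dish_red_center (a point): centre (half-way up, 9 mm above its underside) of the culture dish with a red dot: a rigid, closed round dish with its lid fixed on, 55 mm in diameter, 18 mm tall, cream-coloured agar, 30 to 65 g, lying flat; z is up out of the lid. In some runs one of the four dishes is absent (None)
- dish_red_dot (a point): centre of the red dot, 18 mm in diameter, on the lid of that dish (top face, 14 mm from the dish axis along the dish's x)
- dish_yellow_center (a point): centre (half-way up, 9 mm above its underside) of the culture dish with a yellow dot: a rigid, closed round dish with its lid fixed on, 55 mm in diameter, 18 mm tall, cream-coloured agar, 30 to 65 g, lying flat; z is up out of the lid. In some runs one of the four dishes is absent (None)
- dish_yellow_dot (a point): centre of the yellow dot, 18 mm in diameter, on the lid of that dish (top face, 14 mm from the dish axis along the dish's x)
- dish_green_center (a point): centre (half-way up, 9 mm above its underside) of the culture dish with a green dot: a rigid, closed round dish with its lid fixed on, 55 mm in diameter, 18 mm tall, cream-coloured agar, 30 to 65 g, lying flat; z is up out of the lid. In some runs one of the four dishes is absent (None)
- dish_green_dot (a point): centre of the green dot, 18 mm in diameter, on the lid of that dish (top face, 14 mm from the dish axis along the dish's x)
- dish_blue_center (a point): centre (half-way up, 9 mm above its underside) of the culture dish with a blue dot: a rigid, closed round dish with its lid fixed on, 55 mm in diameter, 18 mm tall, cream-coloured agar, 30 to 65 g, lying flat; z is up out of the lid. In some runs one of the four dishes is absent (None)
- dish_blue_dot (a point): centre of the blue dot, 18 mm in diameter, on the lid of that dish (top face, 14 mm from the dish axis along the dish's x)
- pad: the flat light pad with a pale glowing top in a grey edge, fixed to the bench: 200 mm (its x) by 300 mm (its y), 4 mm thick; origin at the centre of its underside, so its top is 4 mm above. The dishes lie on it freely
- pen_head (a point): the counting pen, loose, 50 to 80 g, hanging upright in its rest: this point is the centre of its blue square grip, 16 x 16 mm and 45 mm tall (sides along its x and y), upright. A black round flange 32 mm across and 5 mm thick lies under the grip (its underside 27.5 mm below this point), and below it a black shaft 9 mm thick with a steel tip
- pen_tip (a point): the steel tip of the pen, 4 mm across, on its axis, 102.5 mm straight below the centre of the grip
- rest_seat (a point): the grey pen rest, fixed to the bench on a foot 70 x 60 mm: two level prongs side by side, 85 mm above the bench, 46 mm long along its x and 12 mm wide, with a slot of 15 mm between them, open towards its -x (towards the robot) and above, closed by a post from 22 mm behind. This point is midway between the prongs at their top; the pen hangs here with its flange on the prongs, its axis through this point, and can be lifted straight up and let down again from above
- dimmer (a joint): angle of the lamp dimmer lever: 0 = fully off, against its stop; 1.8 = full, the other stop. It grows anticlockwise seen from above, about an upright axis; light friction (less than 2 N at the knob); it stays where it is left
- dimmer_knob (a point): middle height of the yellow upright round knob at the end of the lever, 16 mm in diameter, 40 mm tall (20 mm above and below this point), 79 mm above the bench, 75 mm from the lever's upright axis; its x points outward along the lever from the axis
- dimmer_hinge (a point): point on the lever's upright axis, 55 mm above the bench, on the white dimmer box (160 x 200 mm, 40 mm tall with a dark top, fixed to the bench); its x and y are those of the box. At 0 the lever points 2.24 rad from the box's x, so at angle a it points 2.24 + a. A white spot on the box shows off
- mark: the red setting mark lying flat on the dimmer box; origin on the lever's axis; its x points from the axis outward in the direction in which the lever must point. It is somewhere between about 0.6 and 1.5 of the lever's angle, elsewhere each run, and cannot be moved
- vial: small amber glass vial standing on the bench, 26 mm in diameter, 55 mm tall; origin at its foot. A bystander
- tip_box: orange box, 100 (its x) x 80 x 50 mm tall, standing on the bench beside the pad; origin at the centre of its underside. A bystander
There are look-alikes about, which are no part of the job. Leave any black, purple or turquoise look-alike of the part that bears dish_red_center alone.

How it is judged (in metres and radians):
On the way, in this order (a step that is already met when the one before it is completed fails the run):
1. every dish lies flat and wholly on the light pad, released (x of dish_red_center in the frame of pad between -0.075 and 0.075 m and y of dish_red_center in the frame of pad between -0.125 and 0.125 m and z of dish_red_center in the frame of pad between 0.009 and 0.017 m and angle between each of dish_red_center, dish_yellow_center, dish_green_center, dish_blue_center's own z axis and vertical below 0.08 rad and contact force between the fingers and dish_red below 0.1 N and x of dish_yellow_center in the frame of pad between -0.075 and 0.075 m and y of dish_yellow_center in the frame of pad between -0.125 and 0.125 m and z of dish_yellow_center in the frame of pad between 0.009 and 0.017 m and contact force between the fingers and dish_yellow below 0.1 N and x of dish_green_center in the frame of pad between -0.075 and 0.075 m and y of dish_green_center in the frame of pad between -0.125 and 0.125 m and z of dish_green_center in the frame of pad between 0.009 and 0.017 m and contact force between the fingers and dish_green below 0.1 N and x of dish_blue_center in the frame of pad between -0.075 and 0.075 m and y of dish_blue_center in the frame of pad between -0.125 and 0.125 m and z of dish_blue_center in the frame of pad between 0.009 and 0.017 m and contact force between the fingers and dish_blue below 0.1 N), for 0.3 s.
2. the dimmer lever points along the red mark (within 0.09 rad), let go (angle between the x axis of dimmer_knob and the x axis of mark, either way round below 0.09 rad and contact force between the fingers and dimmer below 0.1 N), for 0.3 s.
3. the pen tip presses on the red dot (within 9 mm of its centre) (distance between pen_tip and dish_red_dot below 0.009 m and contact force between pen and dish_red above 0.3 N), for 0.1 s.
4. the pen tip presses on the yellow dot (within 9 mm of its centre) (distance between pen_tip and dish_yellow_dot below 0.009 m and contact force between pen and dish_yellow above 0.3 N), for 0.1 s.
5. the pen tip presses on the green dot (within 9 mm of its centre) (distance between pen_tip and dish_green_dot below 0.009 m and contact force between pen and dish_green above 0.3 N), for 0.1 s.
6. the pen tip presses on the blue dot (within 9 mm of its centre) (distance between pen_tip and dish_blue_dot below 0.009 m and contact force between pen and dish_blue above 0.3 N), for 0.1 s.
At the end, for the whole second after the job is handed in: every dish present lies flat and still on the light pad with its centre at least 25 mm inside each edge; the pen hangs upright in its rest within 15 mm of the seat; the lever is within 0.08 rad of off (x of dish_red_center in the frame of pad between -0.075 and 0.075 m and y of dish_red_center in the frame of pad between -0.125 and 0.125 m and z of dish_red_center in the frame of pad between 0.009 and 0.017 m and angle between each of dish_red_center, dish_yellow_center, dish_green_center, dish_blue_center's own z axis and vertical below 0.08 rad and linear speed of each of dish_red, dish_yellow, dish_green, dish_blue, pen below 0.02 m/s and x of dish_yellow_center in the frame of pad between -0.075 and 0.075 m and y of dish_yellow_center in the frame of pad between -0.125 and 0.125 m and z of dish_yellow_center in the frame of pad between 0.009 and 0.017 m and x of dish_green_center in the frame of pad between -0.075 and 0.075 m and y of dish_green_center in the frame of pad between -0.125 and 0.125 m and z of dish_green_center in the frame of pad between 0.009 and 0.017 m and x of dish_blue_center in the frame of pad between -0.075 and 0.075 m and y of dish_blue_center in the frame of pad between -0.125 and 0.125 m and z of dish_blue_center in the frame of pad between 0.009 and 0.017 m and horizontal distance between pen_head and rest_seat below 0.015 m and z of pen_head in the frame of rest_seat between 0.022 and 0.032 m and angle between pen_head's own z axis and vertical below 0.12 rad and value of joint dimmer below 0.08 rad); the robot touches nothing.
It fails at once if the amber vial was moved more than 4 cm or knocked over (distance of vial from where it was at the start of the episode above 0.04 m or angle between vial's own z axis and vertical above 0.5 rad).
It fails at once if the orange box was moved more than 4 cm or knocked over (distance of tip_box from where it was at the start of the episode above 0.04 m or angle between tip_box's own z axis and vertical above 0.5 rad).
It fails at once if a dish was turned over or stood on edge (angle between any of dish_red_center, dish_yellow_center, dish_green_center, dish_blue_center's own z axis and vertical above 1.2 rad).
It fails at once if the pen was brought over the light pad while the lever was not at the mark (x of pen_tip in the frame of pad between -0.1 and 0.1 m and y of pen_tip in the frame of pad between -0.15 and 0.15 m and angle between the x axis of dimmer_knob and the x axis of mark, either way round above 0.12 rad).
Of dish_red, dish_yellow, dish_green, dish_blue only 3 to 4 are there at a start; the rules pass over those that are not, and their reading is None.
At some moment in a run one of dish_red, dish_yellow, dish_green, dish_blue may be knocked a few centimetres aside while the robot is not near it.
It also fails if it takes over 210 s, if anything falls off the work surface, if the arm or the gripper's body presses on something with over 40 N, if the wrist force passes 120 N, or if a joint passes its speed limit or range.

### The arm

A 6-joint arm with a two-finger parallel gripper is mounted at the origin on the work surface. World frame = base frame: x ahead of the robot, y to its left, z up, the work surface at z = 0. Lengths are in m, angles in degrees, forces in N, time in s.
With the tool pointing down it reaches from about 0.4 to 0.825 m from the base axis. Payload 7 kg.
Tool frame: the origin (TCP) lies at the very end of the fingers, on their centre line; the grasp point (between the pads) lies hold_point_z behind it (hold_point_z is the distance from the TCP to the grasp point, in m); z points along the fingers, y is the direction in which the jaws open and shut (so a half turn about z gives the same grasp; the last joint's range is limited). The gripper opens to 88 mm and grips with 3 to 60 N. Pads are 19 mm wide; open, the fingers measure 130 mm over their backs; the gripper's body (78 mm by 193 mm) begins 47 mm behind the grasp point.
Start: joints at [91.965, 20.546, 0.682, 0, -70.136, -16.507], TCP at [0.169, 0.653, 0.19] pointing down, gripper open.
Joint ranges: [-176.03, 176.03], [-82.01, 121.73], [-58.28, 71.71], [-173.87, 95.51], [-174.79, -0.11], [-173.66, 173.66]. Speed limits (degrees/s): [136.94, 136.94, 172.46, 180, 180, 180].

### API

Orientations are given as [roll, pitch, yaw] about the fixed x, y, z axes, in that order (R = Rz(yaw) Ry(pitch) Rx(roll)).
In Python, from plant import get_obs, snapshot, close_job, hold_point_z gives the robot as it stands. The module is installed in compiled form; this text tells all that it offers.
- The arm moves only by the tool jog_arm, never from a script. Its argument "commands" is a list of rows, each a list of 4 numbers: the shift along the world's x, y, z in mm, then the turn about the world's z in degrees. In form: [[x, y, z, turn], ...]. A call has exactly 10 rows; each row shifts and turns the commanded pose from where the row before left it; what a row does not reach is not made up. A row lasts 1/12 s, in which the tool goes at most 41.7 mm and 7.16 degrees, less where a joint would pass 70% of its speed; a pose out of reach is approached as far as the arm can. A call is refused whole if a number of a shift passes 41.7 or a number of a turn 7.16, either way. A call with a gripper value outside its range is refused whole. "fingers" is the finger opening in mm, from 0 to 87.6, set as the call begins (left out, the last holds). The fingers move at their own pace and stop on an object; the grip force is fixed at half the most. Time passes only in rows, so rows that do not move let the fingers close, or fill a call up. It gives the time, the measured TCP pose, the force and the opening at its end, in the units of the state.
- get_obs(): the state, without advancing time (a new reading comes with each control period).
- snapshot(name): name is "scene" or "top"; returns a dict with "image" (400x640x3 uint8, red, green, blue), "fov_y" (degrees; the focal length in pixels is half the picture's height over the tangent of half this angle, whatever the lens; pixels are square), "cx", "cy" (the principal point, pixels), "rvec" (rotation vector, rad) and "tvec" (3), from world to camera coordinates, as OpenCV has them. Camera axes: x right, y down, z forward; pixel columns grow to the right and rows downward; lengths in m; the calibration is good to about 2 mm. A picture is of the moment at which its call begins. There is no depth.
- close_job(): hands the job in, once; it reports no verdict.
The state is a dict: "clock": time; "joint_pos": joint angles; "qvel": joint speeds; "tau": joint torques, N m; "tool_pos": TCP position; "orientation": TCP orientation; "force": force on the tool from outside, world axes, zero at the start; "moment": the same for the moment, N m; "opening": finger opening in m.
Only numpy, scipy, OpenCV 4.12 (cv2) and the standard library are available. Lean on these libraries where they do the work, as an engineer would, in place of code of your own. Each camera call takes 0.05 s, during which the arm holds its last target.

## Working session

There is one attempt and no reset: what is moved stays moved. The work goes in short steps, Python scripts to look and compute and a tool call to move; the robot and the scene stay as the last step left them, time stands still between calls to the robot, and variables do not carry over. Pictures are saved under pics/ and viewed, and the job is handed in when it is done.

Besides the shell and the picture viewer there is one more tool, called after "Request:" as a command line: name --pt "numbers of a row" for each row, then --argument value for the rest. jog_arm: Moves the arm, as the interface text tells. Its arguments: {"type":"object","properties":{"commands":{"type":"array","items":{"type":"array","items":{"type":"number"}}},"fingers":{"type":"number"}},"required":["commands"]}

```bash
mkdir -p pics; cat > h.py <<'E'
import numpy as np, cv2
from plant import get_obs, snapshot, close_job, hold_point_z
def snap(name,fn):
    s=snapshot(name); cv2.imwrite('pics/'+fn+'.png',s['image'][:,:,::-1]); np.save('pics/'+fn+'.npy',s,allow_pickle=True); return s
def load(fn): return np.load('pics/'+fn+'.npy',allow_pickle=True).item()
def K(s):
    f=200/np.tan(np.radians(s['fov_y'])/2); return np.array([[f,0,s['cx']],[0,f,s['cy']],[0,0,1]])
def ray(s,u,v,z):
    R=cv2.Rodrigues(np.array(s['rvec'],float))[0]; t=np.array(s['tvec'],float).ravel()
    d=R.T@np.linalg.inv(K(s))@np.array([u,v,1.]); c=-R.T@t
    return c+d*(z-c[2])/d[2]
def proj(s,P):
    return cv2.projectPoints(np.array(P,float).reshape(-1,1,3),np.array(s['rvec'],float),np.array(s['tvec'],float),K(s),None)[0].reshape(-1,2)
E
python3 - <<'E'
from h import *
print(get_obs(), hold_point_z)
for n in('scene','top'):
    s=snap(n,n+'0'); print(n,s['fov_y'],s['cx'],s['cy'],s['rvec'],s['tvec'])
E
```

```text
{'clock': 0.0, 'joint_pos': array([ 9.19663073e+01,  2.05894955e+01,  6.34385836e-01, -1.85002315e-02,
       -7.01371959e+01, -1.65063631e+01]), 'qvel': array([-0.01088945, -0.04598186, -0.04879676, -0.0383954 ,  0.0096574 ,
        0.00741068]), 'tau': array([ 2.03467163e-03, -5.82731438e+01,  2.93045783e+01,  6.99692577e+00,
        6.83535865e-03, -1.56391293e-04]), 'tool_pos': array([0.16937381, 0.65283724, 0.18915439]), 'orientation': array([ 1.79906557e+02, -9.55345761e-03, -1.45463478e+01]), 'force': array([-0.62172237, -0.518776  , -0.03857443]), 'moment': array([0.03231723, 0.07127681, 0.02927925]), 'opening': 0.08746052334780453} 0.0188
scene 50.288880290996254 317.54235406739315 197.55080138753817 [ 2.19428482  1.41278787 -0.41237202] [-0.23009133 -0.3668675   1.3270555 ]
top 52.0461159801604 315.83857098960715 201.9152691578828 [ 2.14382415 -2.13018903  0.15160179] [0.01997653 0.53108537 1.08062673]
```

View pics/scene0.png

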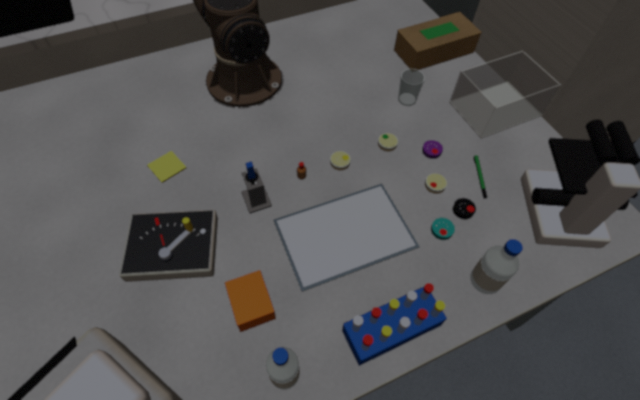

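View pics/top0.png

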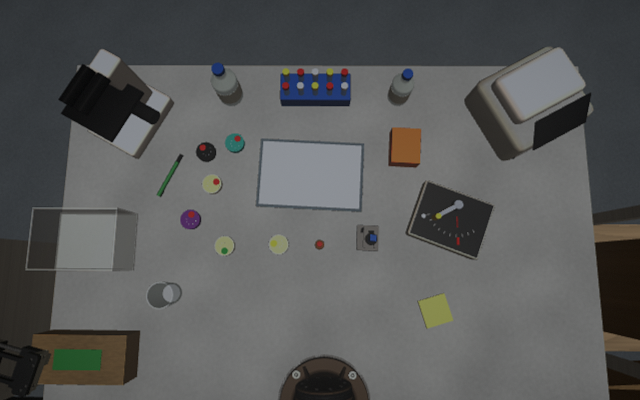

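```bash
python3 - <<'E'
from h import *
s=load('top0'); im=s['image'][:,:,::-1]
a=cv2.resize(im[125:265,145:345],None,fx=4,fy=4,interpolation=cv2.INTER_CUBIC)
b=cv2.resize(im[170:265,340:500],None,fx=5,fy=5,interpolation=cv2.INTER_CUBIC)
a=np.clip(a*1.6,0,255);b=np.clip(b*1.6,0,255)
cv2.imwrite('pics/a.png',a);cv2.imwrite('pics/b.png',b)
t=load('scene0')['image'][:,:,::-1]
cv2.imwrite('pics/c.png',np.clip(1.6*cv2.resize(t[150:290,110:280],None,fx=4,fy=4,interpolation=cv2.INTER_CUBIC),0,255))
E
```

```text
[ WARN:0@0.607] global loadsave.cpp:1063 imwrite_ Unsupported depth image for selected encoder is fallbacked to CV_8U.
```

View pics/a.png

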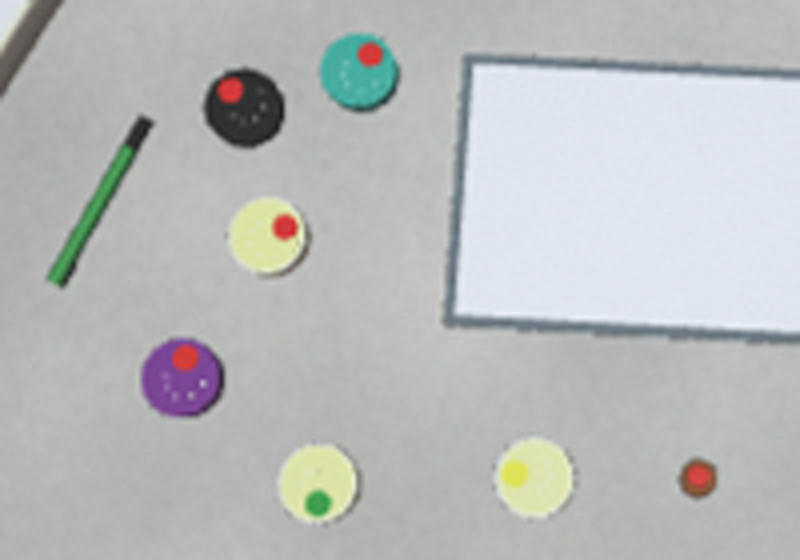

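View pics/b.png

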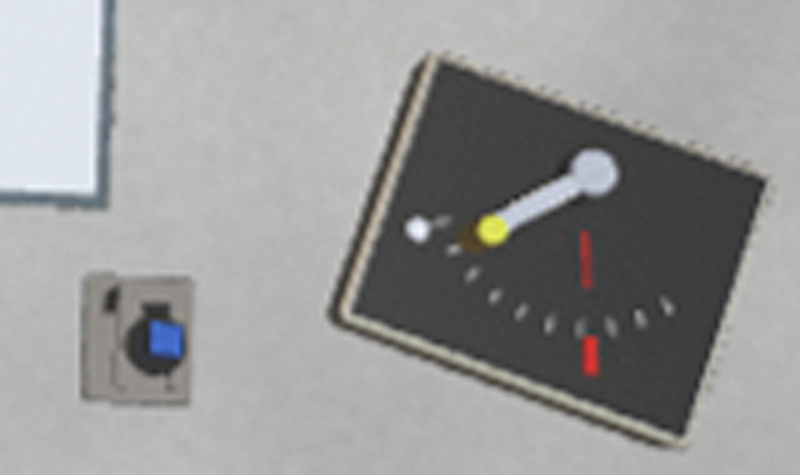

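View pics/c.png

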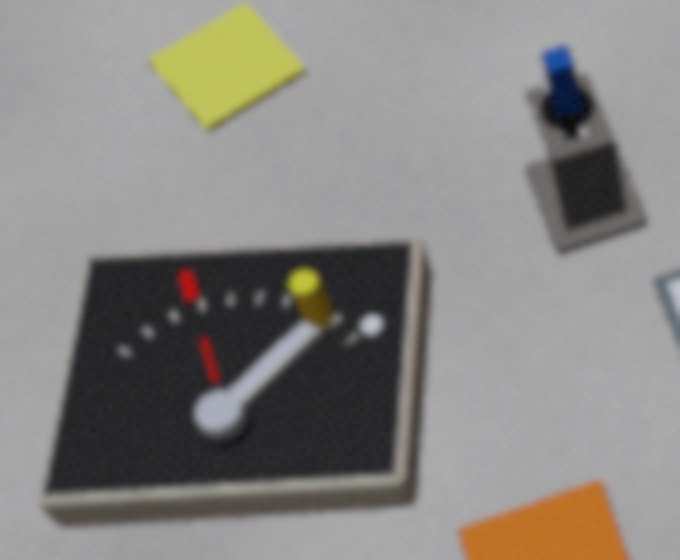

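```bash
cat >> h.py <<'E'
def blobs(s,lo,hi,mina=8,roi=None):
    hsv=cv2.cvtColor(s['image'],cv2.COLOR_RGB2HSV); m=cv2.inRange(hsv,np.array(lo),np.array(hi))
    n,l,st,c=cv2.connectedComponentsWithStats(m); 
    return [(c[i].round(2).tolist(),int(st[i,4]),st[i,:4].tolist()) for i in range(1,n) if st[i,4]>=mina]
E
python3 - <<'E'
from h import *
s=load('top0'); t=load('scene0')
print('tcp px',proj(s,[.169,.653,.19]),proj(t,[.169,.653,.19]),'base',proj(s,[0,0,0]),proj(t,[0,0,0]))
for n,lo,hi in [('cream',(22,25,100),(40,140,255)),('red',(0,130,60),(8,255,255)),('yel',(24,140,80),(35,255,255)),('green',(45,100,40),(75,255,255)),('orange',(9,150,80),(20,255,255)),('blue',(100,120,50),(125,255,255)),('pad',(90,8,150),(125,60,255))]:
  for nm,q in(('top',s),('scene',t)):
    for b in blobs(q,lo,hi): print(n,nm,b,ray(q,*b[0],.018)[:2].round(4))
E
```

```text
tcp px [[ 35.47745121 348.59978455]] [[467.19875032   3.17478741]] base [[323.41124233 403.23827199]] [[243.66416941  79.75625188]]
cream top ([505.0, 69.46], 13, [499, 66, 13, 8]) [ 0.9294 -0.5268]
cream top ([285.07, 69.5], 14, [282, 68, 8, 5]) [0.9281 0.117 ]
cream top ([329.31, 69.54], 13, [326, 68, 8, 5]) [ 0.9282 -0.0131]
cream top ([500.66, 117.81], 200, [480, 85, 41, 63]) [ 0.7816 -0.5052]
cream top ([210.42, 183.73], 228, [202, 174, 19, 19]) [0.5847 0.3213]
cream top ([278.7, 244.0], 261, [269, 235, 19, 19]) [0.4167 0.125 ]
cream top ([223.97, 244.35], 243, [215, 236, 19, 19]) [0.4147 0.276 ]
cream top ([435.38, 310.42], 853, [418, 293, 36, 36]) [ 0.2424 -0.2984]
cream scene ([388.4, 140.43], 194, [379, 133, 19, 15]) [0.414  0.2773]
cream scene ([165.61, 165.21], 688, [147, 150, 40, 32]) [ 0.2504 -0.2995]
cream scene ([339.7, 158.34], 229, [331, 151, 19, 16]) [0.4158 0.1269]
cream scene ([436.69, 180.41], 227, [426, 173, 21, 17]) [0.5833 0.3231]
cream scene ([393.57, 300.09], 23, [389, 298, 10, 8]) [0.8146 0.0594]
cream scene ([441.91, 303.47], 34, [436, 299, 10, 11]) [0.864
[... 4187 characters left out ...]
[321, 162, 7, 8]) [ 6.387e-01 -5.000e-04]
pad top ([262.15, 172.0], 13, [262, 166, 2, 13]) [0.6192 0.1761]
pad top ([283.24, 176.71], 17, [281, 173, 6, 8]) [0.6059 0.1162]
pad top ([334.52, 183.66], 29, [328, 178, 12, 13]) [ 0.5867 -0.0285]
pad top ([261.18, 184.91], 11, [261, 181, 2, 9]) [0.582  0.1779]
pad top ([287.58, 183.5], 12, [285, 181, 6, 6]) [0.5864 0.1036]
pad top ([345.49, 202.57], 77, [327, 185, 32, 23]) [ 0.5331 -0.0591]
pad top ([283.56, 188.89], 9, [281, 187, 5, 4]) [0.571  0.1146]
pad top ([284.1, 194.2], 10, [281, 192, 6, 5]) [0.5558 0.1128]
pad top ([294.85, 201.0], 178, [260, 192, 66, 14]) [0.5367 0.0823]
pad top ([328.05, 196.58], 19, [326, 192, 6, 11]) [ 0.5497 -0.0104]
```

```bash
cat >> h.py <<'E'
def tri(s,p,t,q):
    A=[]
    for c,x in((s,p),(t,q)):
        P=K(c)@np.hstack([cv2.Rodrigues(np.array(c['rvec'],float))[0],np.array(c['tvec'],float).reshape(3,1)]); A.append(P)
    X=cv2.triangulatePoints(A[0],A[1],np.array(p,float),np.array(q,float)).ravel(); return X[:3]/X[3]
E
python3 - <<'E'
from h import *
s=load('top0'); t=load('scene0')
print('pen top',tri(s,(372.88,237.48),t,(249.03,165.06)), ray(s,372.88,237.48,.135))
print('knob top',tri(s,(437.65,215.65),t,(185.26,220.29)),ray(s,437.65,215.65,.099))
b=lambda u,v:(u/5+340,v/5+170); c=lambda u,v:(u/4+110,v/4+150)
for z in(.055,.06): print('hinge',tri(s,b(593,172),t,c(217,410)),ray(s,*b(593,172),z)[:2],ray(t,*c(217,410),z)[:2])
print('spot',ray(s,*b(418,230),.04)[:2],ray(t,*c(371,324),.04)[:2])
for p in((456.53,220.79),(457.67,240.63)): print('mark',ray(s,*p,.04)[:2])
for p in((156.68,221.11),(161.64,238.64)): print('mark sc',ray(t,*p,.04)[:2])
# pad corners: threshold edge
a=lambda u,v:(u/4+145,v/4+125)
for p in [a(467,58),a(448,322),(364.5,143.5),(361.5,210.5)]: print('pad',ray(s,*p,.004)[:2])
for p in [(275,219.5),(382.5,186),(416.5,242.5),(305,284)]: print('pad sc',ray(t,*p,.004)[:2])
#dishes: circle center guess from crop a & scene
for n,p in dict(red=a(268,236),yel=a(535,478),gr=a(318,483),vial=a(698,478)).items(): print(n,ray(s,*p,.018)[:2])
print('vialtop',ray(s,319.28,243.59,.055))
for z in(.135,):
  for p in [(151,322),(184,325),(183,358),(150,355)]: print('grip corner',ray(s,*b(*p),z)[:2])
for p in [(120,280),(192,277),(188,405),(115,403)]: print('rest',ray(s,*b(*p),.085)[:2])
E
```

```text
pen top [ 0.42883623 -0.11873866  0.13241239] [ 0.42843649 -0.11913769  0.135     ]
knob top [ 0.48836931 -0.29136759  0.09639066] [ 0.48799083 -0.29087974  0.099     ]
hinge [ 0.52380021 -0.35786825  0.05936894] [ 0.52412836 -0.36084092] [ 0.52176309 -0.35721131]
hinge [ 0.52380021 -0.35786825  0.05936894] [ 0.52338079 -0.35914336] [ 0.52480077 -0.35649656]
spot [ 0.493968 -0.269724] [ 0.49467788 -0.26586968]
mark [ 0.48142901 -0.35829635]
mark [ 0.4278117  -0.35894749]
mark sc [ 0.4250155  -0.35620328]
mark sc [ 0.4756241  -0.35648658]
pad [0.7188462  0.18196783]
pad [0.52540464 0.19014672]
pad [ 0.70804069 -0.11551321]
pad [ 0.51285203 -0.10495787]
pad sc [ 0.51331358 -0.09729943]
pad sc [0.53356736 0.19328649]
pad sc [0.71051761 0.18589839]
pad sc [ 0.69676413 -0.09770256]
red [0.58391941 0.31682624]
yel [0.41529815 0.12485002]
gr [0.41087246 0.27436042]
vial [0.41604574 0.01271003]
vialtop [0.41663746 0.01323923 0.055     ]
grip corner [ 0.43599267 -0.11263126]
grip corner [ 0.43461559 -0.12889131]
grip corner [ 0.41835955 -0.12814885]
grip corner [ 0.41972696 -0.11192809]
rest [ 0.46145168 -0.10288411]
rest [ 0.46324826 -0.14030792]
rest [ 0.39708053 -0.13719155]
rest [ 0.39784833 -0.09963088]
```

Request:
jog_arm --pt "15 -20 6 -3.8" --pt "20 -17 6 -3.8" --pt "20 -17 6 -3.8" --pt "20 -17 6 -3.8" --pt "20 -17 6 -3.8" --pt "20 -17 6 -3.8" --pt "20 -17 6 -3.8" --pt "20 -17 6 -3.8" --pt "20 -17 6 -3.8" --pt "20 -17 6 -3.8" --fingers 75

```text
clock: 0.93
tool_pos: [0.3652, 0.4792, 0.25]
orientation: [180.0, -0.0, -52.7]
force: [0.6, -0.7, -0.2]
opening: 0.0752
```

Request:
jog_arm --pt "20 -16 0 -3.8" --pt "20 -16 0 -3.8" --pt "20 -16 0 -3.8" --pt "20 -16 0 -3.8" --pt "20 -16 0 -3.8" --pt "20 -16 0 -3.8" --pt "20 -16 0 -3.8" --pt "20 -16 0 -3.8" --pt "20 -16 0 -3.8" --pt "20 -16 0 -3.8"

```text
clock: 1.77
tool_pos: [0.5652, 0.3193, 0.2496]
orientation: [180.0, -0.0, -90.7]
force: [0.5, -0.1, -0.1]
opening: 0.0753
```

Request:
jog_arm --pt "5 0 -30 0.7" --pt "5 0.5 -30 0" --pt "5 0 -30 0" --pt "5 0 -30 0" --pt "0 0 -30 0" --pt "0 0 -25 0" --pt "0 0 -22 0" --pt "0 0 -20 0" --pt "0 0 -16 0" --pt "0 0 -12 0"

```text
clock: 2.6
tool_pos: [0.5835, 0.32, 0.0027]
orientation: [179.9, -0.1, -89.9]
force: [-0.8, -0.1, -0.8]
opening: 0.0752
```

Request:
jog_arm --pt "0 0 0 0" --pt "0 0 0 0" --pt "0 0 0 0" --pt "0 0 0 0" --pt "0 0 0 0" --pt "0 0 0 0" --pt "0 0 0 0" --pt "0 0 0 0" --pt "0 0 0 0" --pt "0 0 0 0" --fingers 50

```text
clock: 3.43
tool_pos: [0.5845, 0.3208, 0.0051]
orientation: [-180.0, 0.0, -89.8]
force: [-0.8, 0.0, -0.5]
opening: 0.05
```

```bash
python3 - <<'E'
from h import *
s=snap('top','top1');t=snap('scene','scene1')
cv2.imwrite('pics/d.png',cv2.resize(s['image'][100:300,120:380,::-1],None,fx=3,fy=3))
cv2.imwrite('pics/e.png',cv2.resize(t['image'][100:300,300:560,::-1],None,fx=3,fy=3))
E
```

```text
(no output)
```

View pics/d.png

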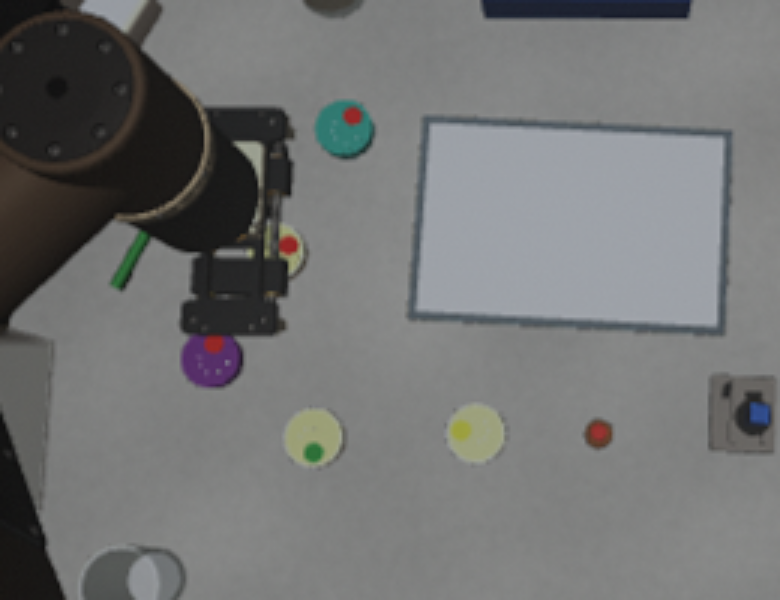

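View pics/e.png

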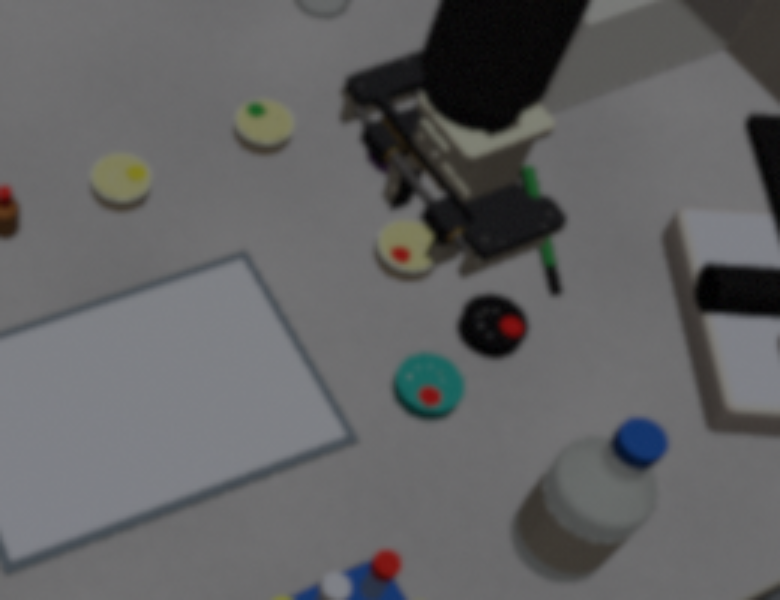

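```bash
python3 - <<'E'
from h import *
s=load('top1');t=load('scene1')
for P in([.5845,.3208,.005],[.5595,.3208,.005],[.6095,.3208,.005],[.5595,.3208,.05],[.6095,.3208,.05],[.5845,.3208,.07]):
  a,b=proj(s,P)[0],proj(t,P)[0]; print(P,a,'d.png',(a-[120,100])*3,'e.png',(b-[300,100])*3)
for n,lo,hi in [('red',(0,130,40),(8,255,255))]:
  for q in(s,t):
    for b in blobs(q,lo,hi): print(b,ray(q,*b[0],.018)[:2].round(4))
E
```

```text
[0.5845, 0.3208, 0.005] [211.80963919 184.68318312] d.png [275.42891758 254.04954935] e.png [404.88865714 251.9544999 ]
[0.5595, 0.3208, 0.005] [211.40711966 193.32006549] d.png [274.22135897 279.96019646] e.png [389.06350031 230.76141002]
[0.6095, 0.3208, 0.005] [212.2095494  176.10228922] d.png [276.62864821 228.30686766] e.png [421.07450493 273.63062802]
[0.5595, 0.3208, 0.05] [207.08790993 190.47649484] d.png [261.2637298  271.42948452] e.png [401.36644431 199.17983097]
[0.6095, 0.3208, 0.05] [207.95109595 172.59870765] d.png [263.85328786 217.79612296] e.png [434.80035729 242.82051379]
[0.5845, 0.3208, 0.07] [205.50396126 180.01377837] d.png [256.51188379 240.0413351 ] e.png [423.96257476 206.16347809]
([300.22, 71.67], 36, [297, 69, 7, 7]) [0.9214 0.0723]
([344.14, 71.72], 36, [341, 69, 7, 7]) [ 0.9215 -0.0567]
([285.35, 85.74], 31, [283, 83, 6, 7]) [0.8775 0.1152]
([329.52, 85.9], 29, [327, 83, 6, 7]) [ 0.8774 -0.0139]
([237.09, 138.09], 22, [235, 136, 5, 5]) [0.7184 0.2508]
([391.0, 147.0], 11, [391, 142, 1, 11]) [ 0.6938 -0.1892]
([408.5, 163.0], 8, [405, 163, 8, 1]) [ 0.647
[... 287 characters left out ...]
843 -0.3657]
([457.67, 240.7], 27, [456, 237, 4, 8]) [ 0.429  -0.3663]
([319.28, 243.59], 29, [317, 241, 6, 6]) [0.4185 0.0133]
([300.96, 165.32], 25, [299, 162, 5, 7]) [0.3953 0.0234]
([433.11, 184.42], 19, [431, 183, 5, 4]) [0.5903 0.3076]
([470.39, 208.34], 41, [466, 205, 9, 8]) [0.6895 0.3518]
([156.59, 221.23], 22, [155, 218, 5, 7]) [ 0.4097 -0.3595]
([442.77, 231.62], 26, [440, 229, 6, 6]) [0.7165 0.2521]
([161.8, 239.33], 15, [160, 236, 4, 9]) [ 0.4633 -0.3596]
([428.68, 287.44], 57, [425, 284, 8, 8]) [0.8215 0.1445]
([375.57, 311.83], 46, [373, 308, 7, 9]) [0.8211 0.0114]
([422.0, 314.0], 41, [419, 311, 7, 7]) [0.866  0.0989]
([367.24, 340.27], 45, [364, 336, 7, 9]) [ 0.8661 -0.033 ]
```

```bash
python3 - <<'E'
from h import *
t=load('scene1')
cv2.imwrite('pics/f.png',np.clip(2.0*cv2.resize(t['image'][120:200,400:500,::-1],None,fx=8,fy=7,interpolation=cv2.INTER_CUBIC),0,255).astype('uint8'))
t=load('top1')
cv2.imwrite('pics/g.png',np.clip(2.0*cv2.resize(t['image'][130:220,170:250,::-1],None,fx=7,fy=6.5,interpolation=cv2.INTER_CUBIC),0,255).astype('uint8'))
E
```

```text
(no output)
```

View pics/f.png

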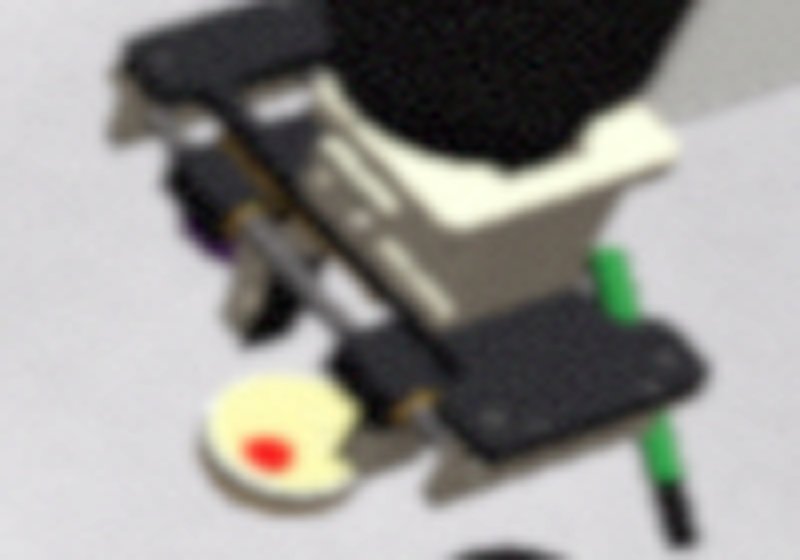

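View pics/g.png

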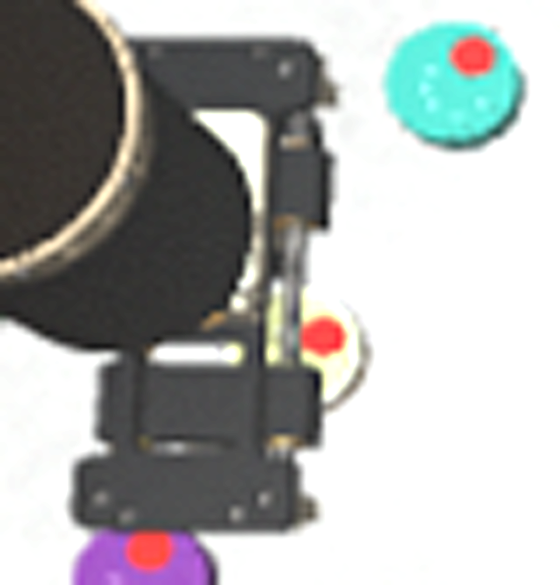

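```bash
python3 - <<'E'
from h import *
t=load('scene1'); s=load('top1')
f=lambda u,v:(u/8+400,v/7+120)
for p in((360,470),(345,480),(250,340),(235,320),(430,440)):
  print(p,[ray(t,*f(*p),z)[:2].round(3) for z in(.005,.02,.05)])
P=[(x,y,z) for x in(.5595,.5385,.6095,.6305) for y in(.3113,.3303) for z in(.005,)]
print([(p,((q-[400,120])*[8,7]).round()) for p,q in zip(P,proj(t,P))])
E
```

```text
(360, 470) [array([0.604, 0.339]), array([0.611, 0.329]), array([0.625, 0.31 ])]
(345, 480) [array([0.605, 0.332]), array([0.613, 0.323]), array([0.627, 0.304])]
(250, 340) [array([0.538, 0.34 ]), array([0.546, 0.33 ]), array([0.563, 0.311])]
(235, 320) [array([0.528, 0.341]), array([0.536, 0.331]), array([0.553, 0.312])]
(430, 440) [array([0.602, 0.368]), array([0.609, 0.358]), array([0.623, 0.337])]
[((0.5595, 0.3113, 0.005), array([213., 407.])), ((0.5595, 0.3303, 0.005), array([262., 390.])), ((0.5385, 0.3113, 0.005), array([178., 366.])), ((0.5385, 0.3303, 0.005), array([227., 350.])), ((0.6095, 0.3113, 0.005), array([298., 507.])), ((0.6095, 0.3303, 0.005), array([348., 490.])), ((0.6305, 0.3113, 0.005), array([335., 551.])), ((0.6305, 0.3303, 0.005), array([385., 533.]))]
```

Request:
jog_arm --pt "0 0 0 0" --pt "0 0 0 0" --pt "0 0 0 0" --pt "0 0 0 0" --pt "0 0 -1 0" --pt "0 0 0 0" --pt "0 0 -1 0" --pt "0 0 0 0" --pt "0 0 -1 0" --pt "0 0 0 0" --fingers 75

```text
clock: 4.37
tool_pos: [0.5844, 0.3208, 0.0018]
orientation: [180.0, -0.0, -89.8]
force: [-0.1, 0.3, 0.4]
opening: 0.0753
```

```bash
python3 - <<'E'
from h import *
o=get_obs();print(o['tool_pos'],o['force'],o['opening'])
t=snap('scene','scene2');s=snap('top','top2')
cv2.imwrite('pics/f2.png',np.clip(2.0*cv2.resize(t['image'][120:200,400:500,::-1],None,fx=8,fy=7,interpolation=cv2.INTER_CUBIC),0,255).astype('uint8'))
E
```

```text
[0.58440652 0.32076731 0.00184468] [-0.09578627  0.266553    0.43250785] 0.07528943258113176
```

View pics/f2.png

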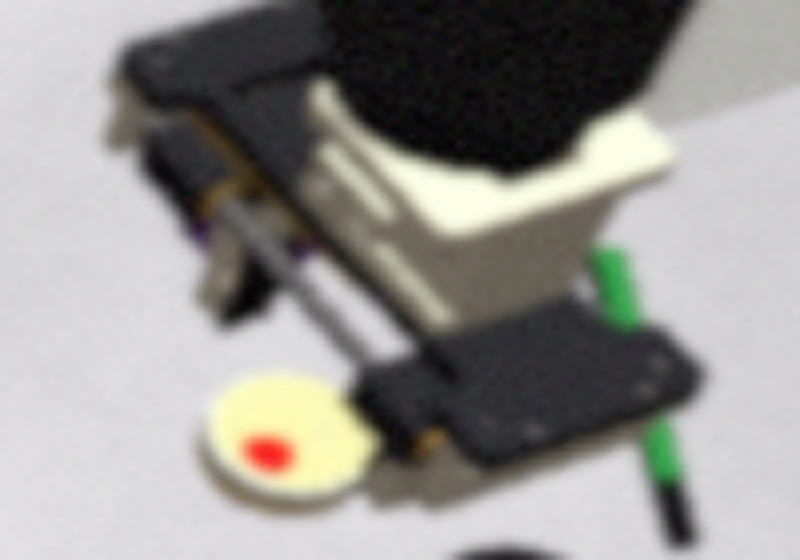

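Request:
jog_arm --pt "0 0 -1 0" --pt "0 0 0 0" --pt "0 0 -1 0" --pt "0 0 0 0" --pt "0 0 -1 0" --pt "0 0 0 0" --pt "0 0 -1 0" --pt "0 0 0 0" --pt "0 0 0 0" --pt "0 0 0 0"

```text
clock: 5.3
tool_pos: [0.5845, 0.3209, -0.0019]
orientation: [-180.0, 0.0, -89.8]
force: [0.7, 0.6, 0.5]
opening: 0.0748
```

Request:
jog_arm --pt "0 0 -1 0" --pt "0 0 -1 0" --pt "0 0 -1 0" --pt "0 0 -1 0" --pt "0 0 -1 0" --pt "0 0 -1 0" --pt "0 0 -1 0" --pt "0 0 -1 0" --pt "0 0 0 0" --pt "0 0 0 0"

```text
clock: 6.13
tool_pos: [0.5845, 0.3208, -0.01]
orientation: [180.0, -0.0, -89.8]
force: [-0.7, -0.4, 0.5]
opening: 0.0745
```

```bash
python3 - <<'E'
from h import *
o=get_obs();print(o['tool_pos'],o['force'],o['opening'],o['joint_pos'])
t=snap('scene','scene2');s=snap('top','top2')
cv2.imwrite('pics/f3.png',np.clip(2.0*cv2.resize(t['image'][120:200,400:500,::-1],None,fx=8,fy=7,interpolation=cv2.INTER_CUBIC),0,255).astype('uint8'))
E
```

```text
[ 0.58445784  0.32082073 -0.01003336] [-0.74999611 -0.40111755  0.46223984] 0.0745274686529113 [ 4.54823464e+01  2.98514456e+01 -1.31312903e+01  3.52722237e-04
 -4.70260023e+01 -4.53233849e+01]
```

View pics/f3.png

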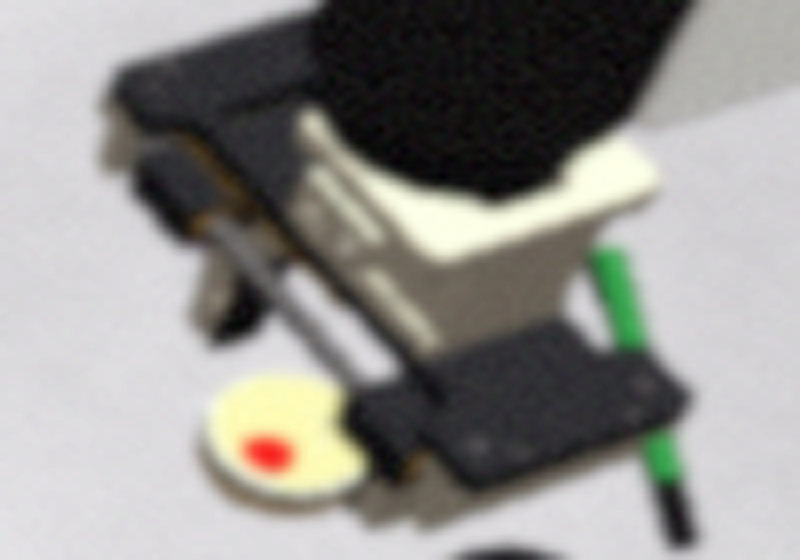

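Request:
jog_arm --pt "0 0 -1 0" --pt "0 0 -1 0" --pt "0 0 -1 0" --pt "0 0 -1 0" --pt "0 0 -1 0" --pt "0 0 -1 0" --pt "0 0 -1 0" --pt "0 0 -1 0" --pt "0 0 0 0" --pt "0 0 0 0"

```text
clock: 7.07
tool_pos: [0.5845, 0.3208, -0.018]
orientation: [180.0, -0.0, -89.8]
force: [-0.2, -0.5, 0.2]
opening: 0.0751
```

Request:
jog_arm --pt "0 0 -1 0" --pt "0 0 0 0" --pt "0 0 -1 0" --pt "0 0 0 0" --pt "0 0 -1 0" --pt "0 0 0 0" --pt "0 0 -1 0" --pt "0 0 0 0" --pt "0 0 0 0" --pt "0 0 0 0"

```text
clock: 7.9
tool_pos: [0.5845, 0.3208, -0.0219]
orientation: [180.0, 0.0, -89.8]
force: [-0.2, -0.4, 0.2]
opening: 0.0749
```

Still free. Look, then try closing.

```bash
python3 - <<'E'
from h import *
t=snap('scene','scene3');s=snap('top','top3')
a=cv2.resize(t['image'][120:200,400:500,::-1],None,fx=8,fy=7,interpolation=cv2.INTER_CUBIC)
cv2.imwrite('pics/f4.png',np.clip(2.0*a,0,255).astype('uint8'))
E
```

```text
(no output)
```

View pics/f4.png

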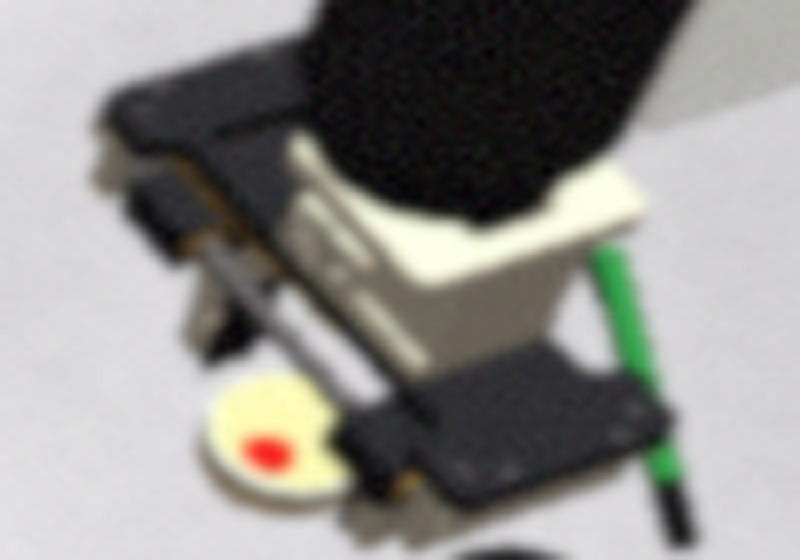

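Request:
jog_arm --pt "0 0 -1 0" --pt "0 0 -1 0" --pt "0 0 0 0" --pt "0 0 0 0" --pt "0 0 0 0" --pt "0 0 0 0" --pt "0 0 0 0" --pt "0 0 0 0" --pt "0 0 0 0" --pt "0 0 0 0"

```text
clock: 8.83
tool_pos: [0.5845, 0.3208, -0.0239]
orientation: [180.0, -0.0, -89.8]
force: [-0.1, -0.2, -0.8]
opening: 0.0747
```

Request:
jog_arm --pt "0 0 0 0" --pt "0 0 0 0" --pt "0 0 0 0" --pt "0 0 0 0" --pt "0 0 0 0" --pt "0 0 0 0" --pt "0 0 0 0" --pt "0 0 0 0" --pt "0 0 0 0" --pt "0 0 0 0" --fingers 45

```text
clock: 9.67
tool_pos: [0.5845, 0.3208, -0.0239]
orientation: [180.0, -0.0, -89.8]
force: [0.1, -0.4, 0.9]
opening: 0.0529
```

Request:
jog_arm --pt "0 0 5 0" --pt "0 0 10 0" --pt "0 0 10 0" --pt "0 0 15 0" --pt "0 0 15 0" --pt "0 0 15 0" --pt "0 0 10 0" --pt "0 0 0 0" --pt "0 0 0 0" --pt "0 0 0 0"

```text
clock: 10.5
tool_pos: [0.584, 0.3206, 0.0556]
orientation: [180.0, -0.0, -89.9]
force: [-0.5, -0.4, -0.5]
opening: 0.0526
```

```bash
python3 - <<'E'
from h import *
print(get_obs()['opening'],get_obs()['force'])
t=snap('scene','scene4');s=snap('top','top4')
a=cv2.resize(t['image'][120:200,400:500,::-1],None,fx=8,fy=7,interpolation=cv2.INTER_CUBIC)
cv2.imwrite('pics/f5.png',np.clip(2.0*a,0,255).astype('uint8'))
cv2.imwrite('pics/g5.png',np.clip(2.0*cv2.resize(s['image'][130:220,150:250,::-1],None,fx=7,fy=6.5,interpolation=cv2.INTER_CUBIC),0,255).astype('uint8'))
E
```

```text
0.052614200039025893 [-0.4957723  -0.37656261 -0.54802522]
```

View pics/f5.png

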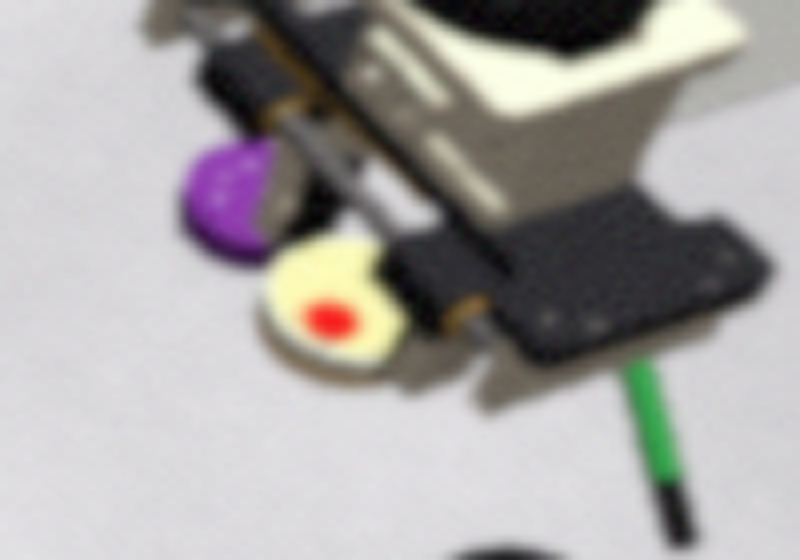

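View pics/g5.png

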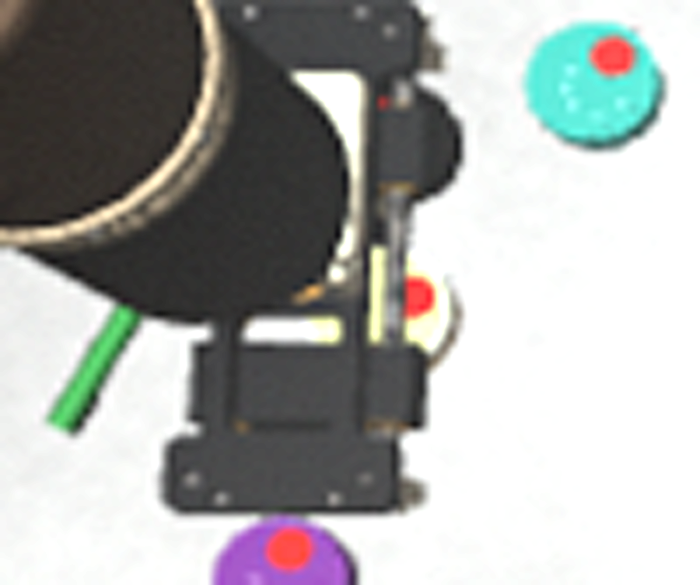

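```bash
python3 - <<'E'
from h import *
t=load('scene4');s=load('top4')
for q in(t,s):
  for b in blobs(q,(0,130,40),(8,255,255)):
    if b[0][0]>200 and b[0][0]<480 and 150<b[0][1]<200: print(b,[ray(q,*b[0],z)[:2].round(4) for z in(.07,.0975)])
E
```

```text
([300.92, 165.42], 26, [299, 162, 5, 7]) [array([0.4332, 0.008 ]), array([ 4.532e-01, -1.000e-04])]
([440.96, 165.4], 25, [438, 163, 7, 6]) [array([0.5754, 0.3259]), array([0.5906, 0.3073])]
([396.5, 165.0], 10, [392, 165, 10, 1]) [array([ 0.6284, -0.1938]), array([ 0.6216, -0.1886])]
([412.6, 165.6], 10, [409, 165, 8, 2]) [array([ 0.6269, -0.237 ]), array([ 0.6201, -0.2307])]
([209.24, 175.35], 17, [208, 173, 4, 6]) [array([0.5974, 0.3113]), array([0.5914, 0.3036])]
```

Request:
jog_arm --pt "4 -15 0 0" --pt "4 -22 0 0" --pt "4 -22 0 0" --pt "4 -22 0 0" --pt "4 -22 0 0" --pt "4 -22 0 0" --pt "4 -22 0 0" --pt "4 -22 0 0" --pt "3 -22 0 0" --pt "0 -17 0 -2"

```text
clock: 11.43
tool_pos: [0.6193, 0.1105, 0.0553]
orientation: [179.9, -0.0, -91.9]
force: [0.3, 0.2, -0.3]
opening: 0.0526
```

Request:
jog_arm --pt "0 0 -10 0" --pt "0 0 -15 0" --pt "0 0 -15 0" --pt "0 0 -10 0" --pt "0 0 -8 0" --pt "0 0 -6 0" --pt "0 0 -4 0" --pt "0 0 -3 0" --pt "0 0 -2 0" --pt "0 0 0 0"

```text
clock: 12.27
tool_pos: [0.6195, 0.113, -0.017]
orientation: [-180.0, 0.0, -91.8]
force: [0.5, -0.3, -0.3]
opening: 0.053
```

Request:
jog_arm --pt "0 0 -1 0" --pt "0 0 0 0" --pt "0 0 -1 0" --pt "0 0 0 0" --pt "0 0 -1 0" --pt "0 0 0 0" --pt "0 0 0 0" --pt "0 0 0 0" --pt "0 0 0 0" --pt "0 0 0 0"

```text
clock: 13.1
tool_pos: [0.6195, 0.1128, -0.0199]
orientation: [180.0, -0.0, -91.8]
force: [0.2, -0.5, 0.2]
opening: 0.0528
```

Request:
jog_arm --pt "0 0 -1 0" --pt "0 0 0 0" --pt "0 0 0 0" --pt "0 0 0 0" --pt "0 0 0 0" --pt "0 0 0 0" --pt "0 0 0 0" --pt "0 0 0 0" --pt "0 0 0 0" --pt "0 0 0 0"

```text
clock: 13.93
tool_pos: [0.6195, 0.1129, -0.0201]
orientation: [-180.0, -0.0, -91.8]
force: [-3.7, -0.0, 7.5]
opening: 0.0526
```

Request:
jog_arm --pt "0 0 0.8 0" --pt "0 0 0 0" --pt "0 0 0 0" --pt "0 0 0 0" --pt "0 0 0 0" --pt "0 0 0 0" --pt "0 0 0 0" --pt "0 0 10 0" --pt "0 0 20 0" --pt "0 0 30 0" --fingers 75

```text
clock: 14.77
tool_pos: [0.6176, 0.1121, 0.0386]
orientation: [179.7, -0.1, -91.9]
force: [0.3, -0.3, -0.3]
opening: 0.0748
```

Request:
jog_arm --pt "-12 8 5 0" --pt "-22 18 0 0" --pt "-22 18 0 0" --pt "-22 18 0 0" --pt "-22 18 0 0" --pt "-22 18 0 0" --pt "-22 18 0 0" --pt "-22 18 0 0" --pt "-22 18 0 0" --pt "-19 12 0 2"

```text
clock: 15.6
tool_pos: [0.4115, 0.2784, 0.0458]
orientation: [-179.9, 0.1, -89.8]
force: [-0.1, 1.5, 0.7]
opening: 0.0748
```

Request:
jog_arm --pt "0 0 -10 0" --pt "0 0 -13 0" --pt "0 0 -13 0" --pt "0 0 -12 0" --pt "0 0 -8 0" --pt "0 0 -6 0" --pt "0 0 -3 0" --pt "0 0 -2 0" --pt "0 0 0 0" --pt "0 0 0 0"

```text
clock: 16.43
tool_pos: [0.4128, 0.277, -0.0218]
orientation: [-180.0, 0.0, -89.8]
force: [0.3, -0.3, 0.7]
opening: 0.0747
```

Request:
jog_arm --pt "0 0 -2 0" --pt "0 0 0 0" --pt "0 0 0 0" --pt "0 0 0 0" --pt "0 0 0 0" --pt "0 0 0 0" --pt "0 0 0 0" --pt "0 0 0 0" --pt "0 0 0 0" --pt "0 0 0 0" --fingers 45

```text
clock: 17.27
tool_pos: [0.4125, 0.2769, -0.024]
orientation: [-180.0, 0.0, -89.8]
force: [-0.7, -0.3, 4.1]
opening: 0.0528
```

Request:
jog_arm --pt "0 0 5 0" --pt "0 0 10 0" --pt "0 0 15 0" --pt "0 0 15 0" --pt "0 0 15 0" --pt "0 0 15 0" --pt "0 0 5 0" --pt "0 0 0 0" --pt "0 0 0 0" --pt "0 0 0 0"

```text
clock: 18.1
tool_pos: [0.412, 0.2763, 0.055]
orientation: [179.9, -0.1, -89.9]
force: [-0.5, 0.9, -1.0]
opening: 0.0526
```

Request:
jog_arm --pt "12 -14 0 0" --pt "22 -26 0 0" --pt "22 -26 0 0" --pt "22 -26 0 0" --pt "22 -26 0 0" --pt "22 -26 0 0" --pt "22 -26 0 0" --pt "22 -26 0 0" --pt "22 -26 0 0" --pt "16 -17 0 -2"

```text
clock: 18.93
tool_pos: [0.6172, 0.0352, 0.0542]
orientation: [179.9, -0.1, -91.9]
force: [1.2, 0.0, -0.1]
opening: 0.0529
```

Request:
jog_arm --pt "0 0 -10 0" --pt "0 0 -15 0" --pt "0 0 -15 0" --pt "0 0 -10 0" --pt "0 0 -8 0" --pt "0 0 -6 0" --pt "0 0 -5 0" --pt "0 0 -3 0" --pt "0 0 -2 0" --pt "0 0 0 0"

```text
clock: 19.77
tool_pos: [0.6165, 0.038, -0.0182]
orientation: [-180.0, 0.0, -91.8]
force: [-0.4, 0.3, -0.7]
opening: 0.0525
```

Request:
jog_arm --pt "0 0 -1 0" --pt "0 0 0 0" --pt "0 0 -0.8 0" --pt "0 0 0 0" --pt "0 0 0 0" --pt "0 0 0 0" --pt "0 0 0 0" --pt "0 0 0 0" --pt "0 0 0 0" --pt "0 0 0 0"

```text
clock: 20.6
tool_pos: [0.6165, 0.0378, -0.0199]
orientation: [-180.0, 0.0, -91.8]
force: [0.4, -0.1, 0.0]
opening: 0.0528
```

Request:
jog_arm --pt "0 0 0 0" --pt "0 0 0 0" --pt "0 0 0 0" --pt "0 0 0 0" --pt "0 0 0 0" --pt "0 0 0 0" --pt "0 0 0 0" --pt "0 0 10 0" --pt "0 0 20 0" --pt "0 0 30 0" --fingers 75

```text
clock: 21.43
tool_pos: [0.6146, 0.0373, 0.0389]
orientation: [179.7, -0.1, -91.9]
force: [-0.4, 1.0, 0.9]
opening: 0.0749
```

```bash
cat >> h.py <<'E'
def dots(s,z=.022):
    for n,lo,hi in [('cream',(22,25,60),(40,140,255)),('red',(0,130,40),(8,255,255)),('yel',(24,140,60),(35,255,255)),('green',(45,100,30),(75,255,255))]:
        for b in blobs(s,lo,hi):
            p=ray(s,*b[0],z)[:2]
            if .38<p[0]<.8 and -.16<p[1]<.42: print(n,b[0],b[1],p.round(4))
E
python3 - <<'E'
from h import *
s=snap('top','top5');t=snap('scene','scene5')
dots(s);print();dots(t)
E
```

```text
cream [284.14, 171.66] 220 [0.6196 0.1135]
cream [309.8, 171.86] 125 [0.6194 0.0412]
cream [278.74, 243.99] 258 [0.4165 0.1245]
red [289.65, 169.04] 26 [0.6272 0.0981]
red [319.28, 243.59] 29 [0.4183 0.0133]
yel [273.29, 243.0] 24 [0.4191 0.1395]
green [311.78, 175.56] 9 [0.6087 0.0355]

cream [354.49, 188.26] 344 [0.5207 0.1165]
cream [347.65, 205.32] 31 [0.5593 0.0775]
cream [340.96, 233.76] 185 [0.6238 0.0271]
red [300.92, 165.42] 26 [0.3985 0.022 ]
red [470.17, 208.13] 47 [0.6903 0.349 ]
red [442.77, 231.62] 26 [0.718  0.2499]
green [340.81, 225.62] 26 [0.6039 0.0366]
```

View pics/top5.png

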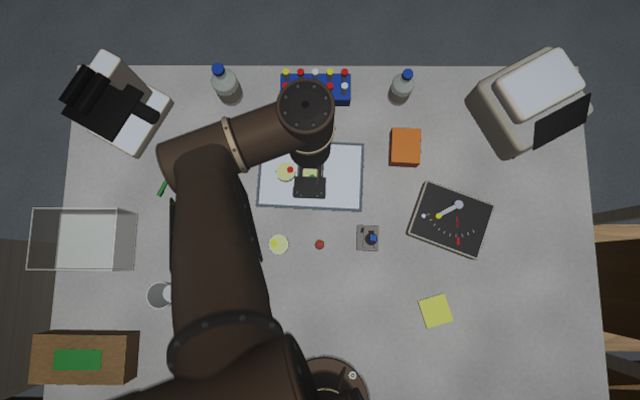

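Request:
jog_arm --pt "-12 5 5 0" --pt "-22 10 0 0" --pt "-22 10 0 0" --pt "-22 10 0 0" --pt "-22 10 0 0" --pt "-22 10 0 0" --pt "-22 10 0 0" --pt "-22 10 0 0" --pt "-22 10 0 0" --pt "-12 4 0 2"

```text
clock: 22.37
tool_pos: [0.4138, 0.1269, 0.0451]
orientation: [180.0, 0.0, -89.9]
force: [-0.4, -0.2, 0.4]
opening: 0.075
```

Request:
jog_arm --pt "0 0 -10 0" --pt "0 0 -13 0" --pt "0 0 -13 0" --pt "0 0 -12 0" --pt "0 0 -8 0" --pt "0 0 -6 0" --pt "0 0 -4 0" --pt "0 0 -2 0" --pt "0 0 0 0" --pt "0 0 0 0"

```text
clock: 23.2
tool_pos: [0.4167, 0.127, -0.0227]
orientation: [-180.0, 0.0, -89.8]
force: [-0.7, 0.4, -0.4]
opening: 0.0751
```

Request:
jog_arm --pt "0 0 -0.5 0" --pt "0 0 0 0" --pt "0 0 0 0" --pt "0 0 0 0" --pt "0 0 0 0" --pt "0 0 0 0" --pt "0 0 0 0" --pt "0 0 0 0" --pt "0 0 0 0" --pt "0 0 0 0" --fingers 45

```text
clock: 24.03
tool_pos: [0.4166, 0.1269, -0.0233]
orientation: [-180.0, 0.0, -89.8]
force: [-1.9, 0.3, 5.7]
opening: 0.0527
```

Request:
jog_arm --pt "0 0 5 0" --pt "0 0 10 0" --pt "0 0 15 0" --pt "0 0 15 0" --pt "0 0 15 0" --pt "0 0 15 0" --pt "0 0 5 0" --pt "0 0 0 0" --pt "0 0 0 0" --pt "0 0 0 0"

```text
clock: 24.87
tool_pos: [0.4159, 0.1264, 0.0557]
orientation: [179.9, -0.0, -89.9]
force: [-0.3, 1.3, -0.8]
opening: 0.0522
```

Request:
jog_arm --pt "12 -8 0 0" --pt "22 -17 0 0" --pt "22 -18 0 0" --pt "22 -18 0 0" --pt "22 -18 0 0" --pt "22 -18 0 0" --pt "22 -18 0 0" --pt "22 -18 0 0" --pt "20 -18 0 0" --pt "11 -13 0 -2"

```text
clock: 25.7
tool_pos: [0.6147, -0.0389, 0.0546]
orientation: [179.9, -0.0, -91.9]
force: [1.2, 0.6, 0.1]
opening: 0.0524
```

Request:
jog_arm --pt "0 0 -10 0" --pt "0 0 -15 0" --pt "0 0 -15 0" --pt "0 0 -10 0" --pt "0 0 -8 0" --pt "0 0 -6 0" --pt "0 0 -5 0" --pt "0 0 -3 0" --pt "0 0 -2 0" --pt "0 0 0 0"

```text
clock: 26.53
tool_pos: [0.6135, -0.037, -0.0175]
orientation: [-180.0, 0.0, -91.8]
force: [0.1, 0.3, -0.6]
opening: 0.0527
```

Request:
jog_arm --pt "0 0 -1 0" --pt "0 0 0 0" --pt "0 0 -0.8 0" --pt "0 0 0 0" --pt "0 0 0 0" --pt "0 0 0 0" --pt "0 0 0 0" --pt "0 0 0 0" --pt "0 0 0 0" --pt "0 0 0 0"

```text
clock: 27.37
tool_pos: [0.6136, -0.0371, -0.0192]
orientation: [-180.0, -0.0, -91.8]
force: [-0.0, 0.2, 0.8]
opening: 0.0525
```

Request:
jog_arm --pt "0 0 0 0" --pt "0 0 0 0" --pt "0 0 0 0" --pt "0 0 0 0" --pt "0 0 0 0" --pt "0 0 0 0" --pt "0 0 0 0" --pt "0 0 10 0" --pt "0 0 20 0" --pt "0 0 30 0" --fingers 75

```text
clock: 28.2
tool_pos: [0.6115, -0.0375, 0.0396]
orientation: [179.7, -0.1, -91.9]
force: [0.1, 0.5, 0.7]
opening: 0.0748
```

Request:
jog_arm --pt "0 0 25 0" --pt "0 0 30 3" --pt "0 -20 30 3" --pt "-10 -28 0 3" --pt "-16 -30 0 3" --pt "-20 -34 0 3" --pt "-20 -34 0 3" --pt "-20 -36 0 3" --pt "-20 -36 0 3" --pt "-19 -36 0 3"

```text
clock: 29.03
tool_pos: [0.4873, -0.2925, 0.127]
orientation: [-180.0, -0.0, -64.7]
force: [1.0, -1.1, 1.1]
opening: 0.0751
```

```bash
python3 - <<'E'
from h import *
print(get_obs()['tool_pos'])
s=snap('top','top6');t=snap('scene','scene6')
dots(s);print();dots(t)
E
```

```text
[ 0.48725468 -0.29254539  0.12695308]
cream [284.01, 171.64] 217 [0.6196 0.1139]
cream [311.33, 171.5] 218 [0.6204 0.0369]
cream [338.47, 173.55] 238 [ 0.6149 -0.0395]
red [237.09, 138.09] 22 [0.7171 0.25  ]
red [202.03, 147.08] 36 [0.6902 0.3492]
red [289.89, 168.78] 18 [0.628  0.0975]
red [191.0, 214.0] 21 [0.4979 0.3704]
red [319.28, 243.59] 29 [0.4183 0.0133]
yel [333.09, 172.09] 22 [ 0.619  -0.0244]
green [311.71, 177.0] 24 [0.6046 0.0357]

cream [372.67, 220.12] 284 [0.6218 0.1133]
cream [344.25, 231.64] 304 [0.6219 0.0367]
cream [314.23, 241.21] 342 [ 0.6159 -0.0385]
red [300.88, 165.32] 25 [0.3981 0.0221]
red [470.11, 208.47] 47 [0.6911 0.3483]
red [368.23, 223.31] 26 [0.6252 0.0993]
red [442.74, 231.59] 27 [0.7179 0.2499]
yel [320.59, 239.07] 27 [ 0.6169 -0.0226]
green [341.19, 225.29] 31 [0.6035 0.0378]
```

View pics/top6.png

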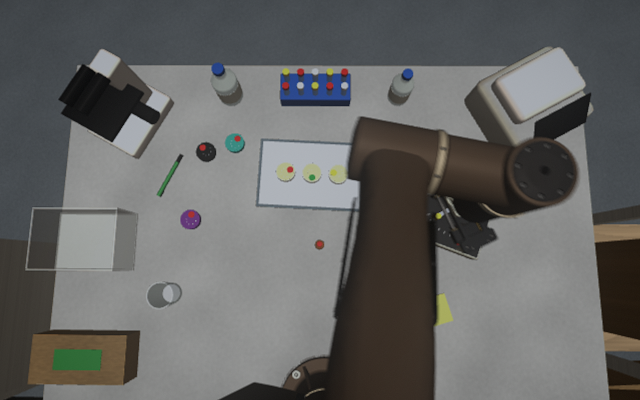

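View pics/scene6.png

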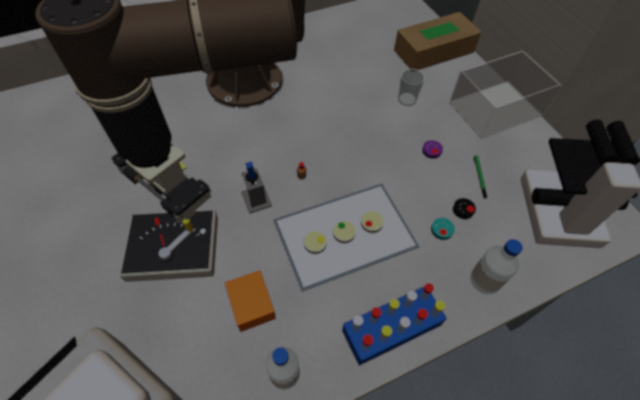

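Request:
jog_arm --pt "0 0 0 3" --pt "0 0 0 0" --pt "0 0 -10 0" --pt "0 0 -10 0" --pt "0 0 -10 0" --pt "0 0 -10 0" --pt "0 0 -10 0" --pt "0 0 -10 0" --pt "0 0 -8 0" --pt "0 0 -5 0" --fingers 55

```text
clock: 29.97
tool_pos: [0.4879, -0.2909, 0.0511]
orientation: [179.9, 0.1, -61.8]
force: [-0.4, 0.1, 0.5]
opening: 0.055
```

```bash
python3 - <<'E'
from h import *
print(get_obs()['tool_pos'],get_obs()['force'])
t=snap('scene','scene7')
cv2.imwrite('pics/h.png',np.clip(1.6*cv2.resize(t['image'][130:290,90:240,::-1],None,fx=5,fy=3.7*1.0,interpolation=cv2.INTER_CUBIC),0,255).astype('uint8'))
E
```

```text
[ 0.48791516 -0.29089819  0.05113568] [-0.38201229  0.13536691  0.49868998]
```

View pics/h.png

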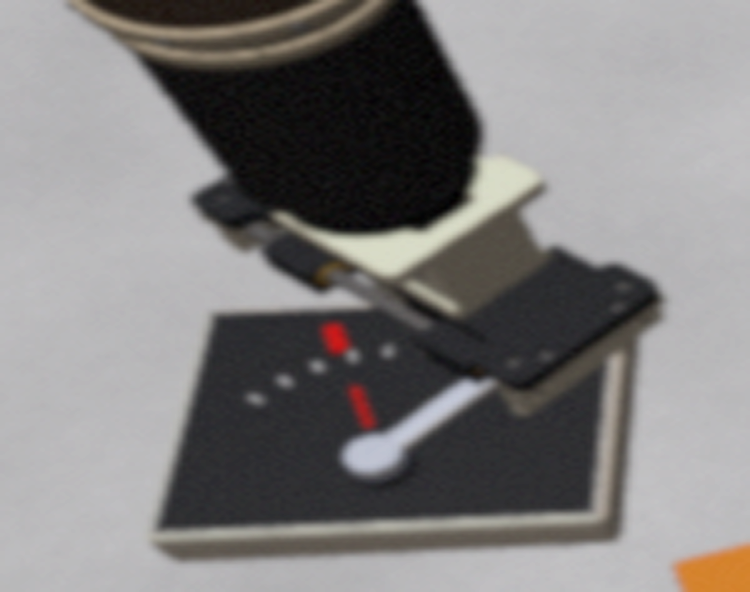

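Request:
jog_arm --pt "0 0 -2 0" --pt "0 0 0 0" --pt "0 0 0 0" --pt "0 0 0 0" --pt "0 0 0 0" --pt "0 0 0 0" --pt "0 0 0 0" --pt "0 0 0 0" --pt "0 0 0 0" --pt "0 0 0 0" --fingers 8

```text
clock: 30.85
tool_pos: [0.4885, -0.2912, 0.051]
orientation: [-180.0, -0.0, -61.8]
force: [-1.3, 0.3, 3.8]
opening: 0.0146
```

```bash
python3 - <<'E'
import numpy as np
h=np.array([.5241,-.3578]);r=.0755
a=np.radians(118.4+61.5*np.arange(0,21)/20)
p=h+r*np.c_[np.cos(a),np.sin(a)]
print(p[0],p[-1]);print((np.diff(p,axis=0)*1000).round(1).tolist(),61.5/20)
E
```

```text
[ 0.48819037 -0.29138653] [ 0.44860011 -0.35766823]
[[-3.5, -2.0], [-3.4, -2.2], [-3.3, -2.4], [-3.1, -2.6], [-3.0, -2.7], [-2.8, -2.9], [-2.7, -3.0], [-2.5, -3.2], [-2.4, -3.3], [-2.2, -3.4], [-2.0, -3.5], [-1.8, -3.6], [-1.6, -3.7], [-1.4, -3.8], [-1.2, -3.9], [-1.0, -3.9], [-0.8, -4.0], [-0.5, -4.0], [-0.3, -4.0], [-0.1, -4.0]] 3.075
```

Request:
jog_arm --pt "-3.5 -2.0 2 3.1" --pt "-3.4 -2.2 0 3.1" --pt "-3.3 -2.4 0 3.1" --pt "-3.1 -2.6 0 3.1" --pt "-3.0 -2.7 0 3.1" --pt "-2.8 -2.9 0 3.1" --pt "-2.7 -3.0 0 3.1" --pt "-2.5 -3.2 0 3.1" --pt "-2.4 -3.3 0 3.1" --pt "-2.2 -3.4 0 3.1"

```text
clock: 31.68
tool_pos: [0.4593, -0.3185, 0.0513]
orientation: [-180.0, 0.1, -30.7]
force: [2.7, -0.2, -9.4]
opening: 0.0146
```

Request:
jog_arm --pt "-2.0 -3.5 0 3.1" --pt "-1.8 -3.6 0 3.1" --pt "-1.6 -3.7 0 3.1" --pt "-1.4 -3.8 0 3.1" --pt "-1.2 -3.9 0 3.1" --pt "-1.0 -3.9 0 3.1" --pt "-0.8 -4.0 0 3.0" --pt "-0.5 -4.0 0 3.0" --pt "-0.3 -4.0 0 3.0" --pt "-0.1 -4.0 0 3.0"

```text
clock: 32.52
tool_pos: [0.4484, -0.3565, 0.0513]
orientation: [-179.9, 0.1, -0.1]
force: [2.0, 0.3, -7.6]
opening: 0.0146
```

Request:
jog_arm --pt "0 0 0 0" --pt "0 0 0 0" --pt "0 0 0 0" --pt "0 0 0 0" --pt "0 0 0 0" --pt "0 0 0 0" --pt "0 0 0 0" --pt "0 0 0 0" --pt "0 0 0 0" --pt "0 0 0 0" --fingers 45

```text
clock: 33.35
tool_pos: [0.4489, -0.3572, 0.0528]
orientation: [180.0, -0.0, -0.2]
force: [0.4, -0.3, -0.2]
opening: 0.045
```

Raise and move away toward the pen, then look.

Request:
jog_arm --pt "0 0 10 0" --pt "0 0 20 0" --pt "0 0 30 0" --pt "0 0 30 0" --pt "-2 20 10 0" --pt "-2 35 0 0" --pt "-2 38 0 -1" --pt "-4 40 0 -1" --pt "-4 40 0 -1" --pt "-4 38 0 -1"

```text
clock: 34.18
tool_pos: [0.4305, -0.1447, 0.1536]
orientation: [-180.0, -0.1, -4.3]
force: [1.2, 0.3, 1.1]
opening: 0.0451
```

```bash
python3 - <<'E'
from h import *
print(get_obs()['tool_pos'])
t=snap('scene','scene8');s=snap('top','top8')
dots(s);print();dots(t)
cv2.imwrite('pics/h8.png',np.clip(1.6*cv2.resize(t['image'][130:290,90:280,::-1],None,fx=4,fy=3.7,interpolation=cv2.INTER_CUBIC),0,255).astype('uint8'))
cv2.imwrite('pics/i8.png',np.clip(1.6*cv2.resize(s['image'][150:270,330:500,::-1],None,fx=4,fy=4,interpolation=cv2.INTER_CUBIC),0,255).astype('uint8'))
E
```

```text
[ 0.43045673 -0.14473956  0.15364705]
cream [284.12, 171.71] 221 [0.6194 0.1136]
cream [311.27, 171.51] 218 [0.6204 0.0371]
cream [338.45, 173.58] 238 [ 0.6148 -0.0394]
red [237.09, 138.09] 22 [0.7171 0.25  ]
red [202.03, 147.08] 36 [0.6902 0.3492]
red [289.65, 168.8] 20 [0.6279 0.0981]
red [191.0, 214.0] 21 [0.4979 0.3704]
yel [333.09, 172.09] 22 [ 0.619  -0.0244]
green [311.6, 177.04] 25 [0.6045 0.036 ]

cream [372.65, 220.08] 283 [0.6217 0.1134]
cream [344.18, 231.59] 304 [0.6217 0.0366]
cream [314.16, 241.22] 343 [ 0.6159 -0.0386]
red [301.04, 165.27] 26 [0.3981 0.0225]
red [470.18, 208.25] 40 [0.6906 0.3488]
red [368.33, 223.37] 27 [0.6254 0.0995]
red [442.73, 231.62] 26 [0.7179 0.2498]
yel [320.59, 239.07] 27 [ 0.6169 -0.0226]
green [341.16, 225.38] 32 [0.6037 0.0376]
```

View pics/h8.png

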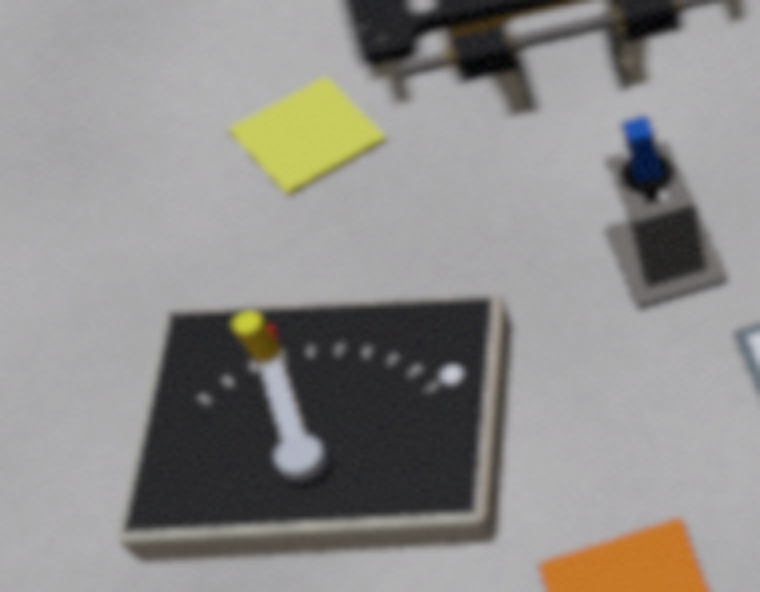

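View pics/i8.png

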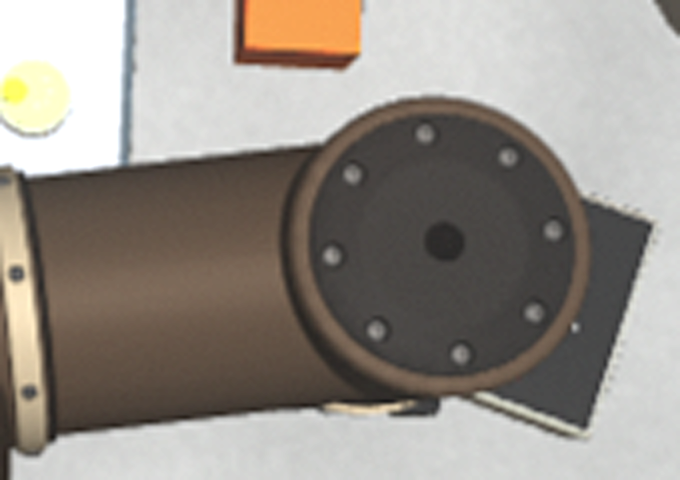

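```bash
python3 - <<'E'
from h import *
t=load('scene8');t0=load('scene0')
for q in (t0,t):
  for b in blobs(q,(24,140,60),(35,255,255)):
    if 150<b[0][0]<200 and b[0][1]>190:
        p=ray(q,*b[0],.097)[:2]; d=p-[.5241,-.3578]; print(b,p,np.degrees(np.arctan2(d[1],d[0])),np.hypot(*d))
# hinge in scene8
u,v=(298/4+90,452/3.7+130); print(ray(t,u,v,.0595)[:2])
E
```

```text
([185.5, 220.5], 52, [182, 217, 8, 8]) [ 0.48962411 -0.29076182] 117.21551151119014 0.07538371388922044
([151.57, 217.52], 46, [148, 215, 8, 7]) [ 0.45177518 -0.35635306] 178.8538830874929 0.07233929558946496
[ 0.52391231 -0.35588021]
```

Request:
jog_arm --pt "0 8 0 0" --pt "-2 9 0 0" --pt "0 9 0 0" --pt "0 0 0 0" --pt "0 0 0 0" --pt "0 0 0 0" --pt "0 0 0 0" --pt "0 0 0 0" --pt "0 0 0 0" --pt "0 0 0 0"

```text
clock: 35.12
tool_pos: [0.4288, -0.1205, 0.1527]
orientation: [180.0, 0.0, -4.3]
force: [-0.0, -0.6, -0.3]
opening: 0.0447
```

```bash
python3 - <<'E'
from h import *
o=get_obs();print(o['tool_pos'],o['orientation'])
t=snap('scene','scene9')
cv2.imwrite('pics/j9.png',np.clip(1.6*cv2.resize(t['image'][100:220,180:310,::-1],None,fx=5,fy=5,interpolation=cv2.INTER_CUBIC),0,255).astype('uint8'))
E
```

```text
[ 0.42884063 -0.12050879  0.15266583] [ 1.79995789e+02  1.31285910e-02 -4.27212954e+00]
```

View pics/j9.png

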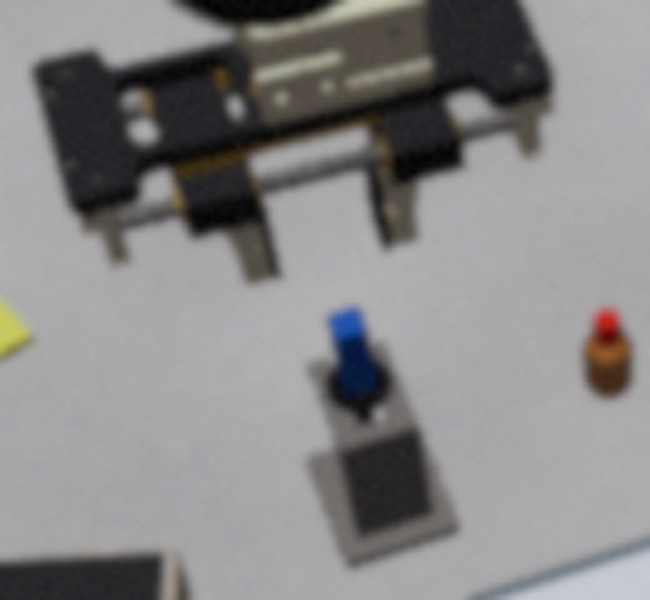

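```bash
python3 - <<'E'
from h import *
t=load('scene9')
for z in(.15,.165,.175,.185,.2): print(z,proj(t,[.4288,-.1205,z]),ray(t,246.2,152,z)[:2], [ (proj(t,[.4288+.0095*a,-.1205+.0224*b,z])[0]-[180,100])*5 for a in(1,-1) for b in(-1,1)])
E
```

```text
0.15 [[247.02074876 160.48213222]] [ 0.40466997 -0.11396141] [array([294.53548356, 333.76915536]), array([389.33221933, 301.59359669]), array([280.80124087, 303.22884086]), array([374.82269959, 271.70866299])]
0.165 [[246.17651112 156.24921579]] [ 0.4172618  -0.11638773] [array([289.727807  , 312.79327183]), array([385.82854583, 280.43286395]), array([275.8605687 , 282.06041873]), array([371.16448056, 250.36794945])]
0.175 [[245.60120666 153.36470133]] [ 0.42565636 -0.11800527] [array([286.45084629, 298.4958986 ]), array([383.44100895, 266.01313274]), array([272.49370421, 267.63501137]), array([368.67217122, 235.82872716])]
0.185 [[245.01560604 150.428563  ]] [ 0.43405092 -0.11962282] [array([283.11459125, 283.93982432]), array([381.01077258, 251.33551441]), array([269.06654086, 252.95125214]), array([366.13573863, 221.03210593])]
0.2 [[244.11728692 145.92448791]] [ 0.44664275 -0.12204914] [array([277.99546298, 261.60507756]), array([377.2828167 , 228.82020922]), array([263.80914371, 230.42581466]), array([362.24576101, 198.33939747])]
```

Request:
jog_arm --pt "-0.5 1 -10 0" --pt "0 0 -12 0" --pt "0 0 -12 0" --pt "0 0 -12 0" --pt "0 0 -12 0" --pt "0 0 -10 0" --pt "0 0 -6 0" --pt "0 0 -4 0" --pt "0 0 -2 0" --pt "0 0 0 0"

```text
clock: 36.0
tool_pos: [0.4284, -0.1193, 0.0727]
orientation: [180.0, 0.0, -4.2]
force: [0.3, 0.3, -0.4]
opening: 0.0449
```

Request:
jog_arm --pt "0 0 -1 0" --pt "0 0 -1 0" --pt "0 0 -1 0" --pt "0 0 -1 0" --pt "0 0 0 0" --pt "0 0 0 0" --pt "0 0 0 0" --pt "0 0 0 0" --pt "0 0 0 0" --pt "0 0 0 0"

```text
clock: 36.83
tool_pos: [0.4284, -0.1192, 0.0688]
orientation: [-180.0, -0.0, -4.2]
force: [0.0, 0.5, 0.8]
opening: 0.0449
```

```bash
python3 - <<'E'
from h import *
o=get_obs();print(o['tool_pos'],o['orientation'],o['force'])
t=snap('scene','scene10')
cv2.imwrite('pics/j10.png',np.clip(2.2*cv2.resize(t['image'][110:210,200:300,::-1],None,fx=6,fy=6,interpolation=cv2.INTER_CUBIC),0,255).astype('uint8'))
E
```

```text
[ 0.42842681 -0.1192291   0.0687862 ] [-1.79998680e+02 -3.92267823e-03 -4.24287076e+00] [0.03936124 0.54613377 0.80840012]
```

View pics/j10.png

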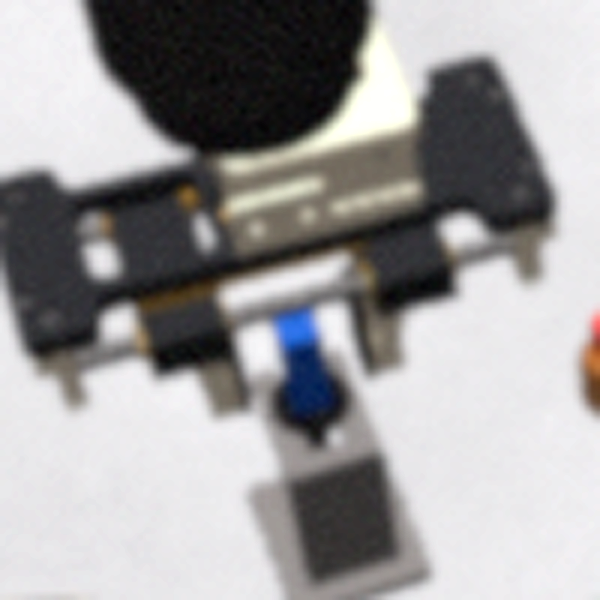

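Request:
jog_arm --pt "0 0 0 0" --pt "0 0 0 0" --pt "0 0 0 0" --pt "0 0 0 0" --pt "0 0 0 0" --pt "0 0 0 0" --pt "0 0 0 0" --pt "0 0 0 0" --pt "0 0 0 0" --pt "0 0 0 0" --fingers 8

```text
clock: 37.72
tool_pos: [0.4283, -0.1192, 0.0687]
orientation: [-180.0, 0.0, -4.2]
force: [0.2, 0.0, -0.9]
opening: 0.0157
```

```bash
python3 - <<'E'
from h import *
o=get_obs();print(o['tool_pos'],o['orientation'],o['force'],o['opening'])
t=snap('scene','scene11');s=snap('top','top11')
cv2.imwrite('pics/j11.png',np.clip(2.2*cv2.resize(t['image'][110:210,200:300,::-1],None,fx=6,fy=6,interpolation=cv2.INTER_CUBIC),0,255).astype('uint8'))
dots(s);print();dots(t)
E
```

```text
[ 0.42834681 -0.1192345   0.06872506] [-1.79999267e+02  3.73870726e-03 -4.24045349e+00] [ 0.2143767   0.02394237 -0.89318514] 0.01573106076920144
cream [284.07, 171.69] 219 [0.6195 0.1137]
cream [311.34, 171.47] 217 [0.6205 0.0369]
cream [338.43, 173.54] 237 [ 0.6149 -0.0394]
red [237.09, 138.09] 22 [0.7171 0.25  ]
red [202.03, 147.08] 36 [0.6902 0.3492]
red [289.61, 168.89] 18 [0.6276 0.0982]
red [191.0, 214.0] 21 [0.4979 0.3704]
yel [333.09, 172.09] 22 [ 0.619  -0.0244]
green [311.6, 177.04] 25 [0.6045 0.036 ]

cream [372.66, 220.1] 285 [0.6217 0.1134]
cream [344.24, 231.67] 306 [0.622  0.0367]
cream [314.2, 241.14] 339 [ 0.6157 -0.0385]
red [300.92, 165.42] 26 [0.3985 0.022 ]
red [470.12, 208.33] 43 [0.6908 0.3485]
red [368.23, 223.31] 26 [0.6252 0.0993]
red [442.74, 231.59] 27 [0.7179 0.2499]
yel [320.59, 239.07] 27 [ 0.6169 -0.0226]
green [341.24, 225.42] 33 [0.6038 0.0378]
```

View pics/j11.png

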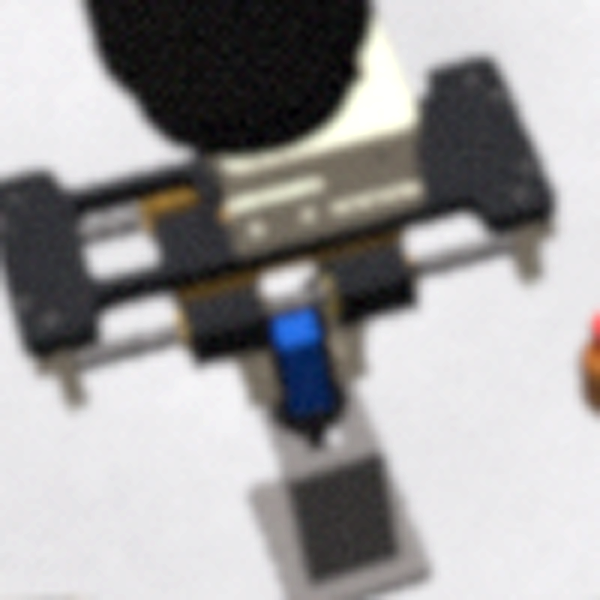

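Request:
jog_arm --pt "0 0 3 0" --pt "0 0 6 0" --pt "0 0 10 0" --pt "0 0 12 0" --pt "0 0 12 0" --pt "0 0 12 0" --pt "0 0 12 0" --pt "0 0 12 0" --pt "0 0 8 0" --pt "0 0 5 0"

```text
clock: 38.65
tool_pos: [0.4289, -0.1192, 0.1622]
orientation: [-180.0, -0.1, -4.2]
force: [-0.1, -0.4, -0.7]
opening: 0.0157
```

Request:
jog_arm --pt "8 8 0 0" --pt "14 15 0 0" --pt "20 22 0 0" --pt "24 26 0 0" --pt "26 29 0 0" --pt "28 31 0 0" --pt "28 31 0 0" --pt "24 27 0 0" --pt "18 20 0 0" --pt "8 9 0 0"

```text
clock: 39.48
tool_pos: [0.6281, 0.1017, 0.1588]
orientation: [179.9, 0.1, -4.1]
force: [0.4, 0.0, -1.3]
opening: 0.016
```

```bash
python3 - <<'E'
from h import *
o=get_obs();print(o['tool_pos'],o['orientation'],o['force'],o['opening'])
t=snap('scene','scene12');s=snap('top','top12')
cv2.imwrite('pics/j12.png',np.clip(1.4*cv2.resize(t['image'][100:290,240:440,::-1],None,fx=4,fy=3.15,interpolation=cv2.INTER_CUBIC),0,255).astype('uint8'))
dots(s);print();dots(t)
E
```

```text
[0.62811334 0.10173041 0.15883308] [ 1.79948206e+02  7.64469892e-02 -4.14376182e+00] [ 0.43594645  0.01726876 -1.31487091] 0.016009812628900177
cream [265.52, 145.61] 23 [0.6952 0.168 ]
cream [282.7, 146.5] 10 [0.6928 0.119 ]
cream [284.15, 171.57] 222 [0.6198 0.1135]
cream [311.36, 171.53] 217 [0.6203 0.0368]
cream [350.99, 178.6] 235 [ 0.6006 -0.0746]
red [202.14, 147.0] 43 [0.6904 0.3489]
red [289.52, 168.92] 25 [0.6276 0.0985]
red [319.28, 243.59] 29 [0.4183 0.0133]
yel [345.86, 177.19] 21 [ 0.6045 -0.0602]
green [311.71, 177.0] 24 [0.6046 0.0357]

cream [407.73, 140.56] 300 [0.4388 0.3233]
cream [372.65, 220.09] 283 [0.6217 0.1133]
cream [344.22, 231.61] 304 [0.6218 0.0367]
cream [297.89, 241.77] 333 [ 0.6016 -0.0737]
red [300.92, 165.42] 26 [0.3985 0.022 ]
red [470.11, 208.28] 46 [0.6906 0.3486]
red [368.24, 223.2] 25 [0.6249 0.0995]
red [442.73, 231.62] 26 [0.7179 0.2498]
yel [304.37, 239.63] 30 [ 0.6027 -0.0577]
green [341.16, 225.38] 32 [0.6037 0.0376]
```

View pics/j12.png

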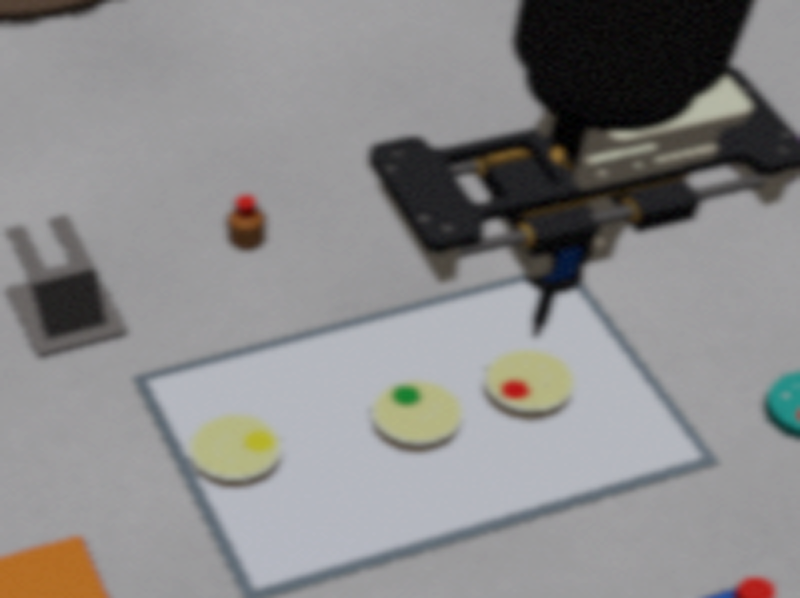

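```bash
python3 - <<'E'
from h import *
o=get_obs();print(o['tool_pos'])
t=load('scene12')
print(ray(t,538/4+240,333/3.15+100,.100))
E
```

```text
[0.6269493  0.10049424 0.15880012]
[0.62726074 0.10431351 0.1       ]
```

Request:
jog_arm --pt "0 0 -6 0" --pt "0 0 -10 0" --pt "0 0 -12 0" --pt "0 0 -12 0" --pt "0 0 -10 0" --pt "0 0 -8 0" --pt "0 0 -5 0" --pt "0 0 -3 0" --pt "0 0 0 0" --pt "0 0 0 0"

```text
clock: 40.42
tool_pos: [0.6265, 0.0986, 0.095]
orientation: [-180.0, -0.0, -4.2]
force: [0.4, 0.2, -0.9]
opening: 0.0161
```

```bash
python3 - <<'E'
from h import *
o=get_obs();print(o['tool_pos'])
t=snap('scene','scene13')
cv2.imwrite('pics/j13.png',np.clip(1.6*cv2.resize(t['image'][170:250,320:420,::-1],None,fx=8,fy=7,interpolation=cv2.INTER_CUBIC),0,255).astype('uint8'))
print((proj(t,[[.6265,.0986,.0363],[.6265,.0986,.022]])-[320,170])*[8,7])
E
```

```text
[0.62649453 0.09862891 0.094973  ]
[[391.11149778 355.65233181]
 [385.7107116  376.94785636]]
```

View pics/j13.png

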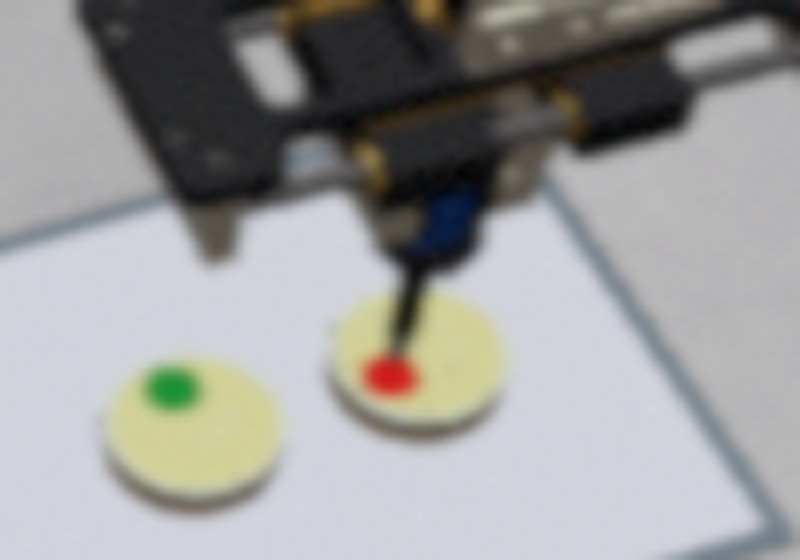

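Request:
jog_arm --pt "0 0 -5 0" --pt "0 0 -4 0" --pt "0 0 -2 0" --pt "0 0 -1 0" --pt "0 0 -1 0" --pt "0 0 -1 0" --pt "0 0 0 0" --pt "0 0 0 0" --pt "0 0 0 0" --pt "0 0 0 0"

```text
clock: 41.3
tool_pos: [0.6263, 0.0986, 0.0808]
orientation: [-180.0, -0.0, -4.2]
force: [1.1, -0.8, -1.1]
opening: 0.0161
```

Request:
jog_arm --pt "0 0 -0.5 0" --pt "0 0 0 0" --pt "0 0 -0.5 0" --pt "0 0 0 0" --pt "0 0 -0.5 0" --pt "0 0 0 0" --pt "0 0 0 0" --pt "0 0 0 0" --pt "0 0 0 0" --pt "0 0 0 0"

```text
clock: 42.13
tool_pos: [0.6267, 0.0986, 0.0803]
orientation: [-180.0, -0.1, -4.2]
force: [-1.9, 0.0, 7.5]
opening: 0.0159
```

Request:
jog_arm --pt "0 0 5 0" --pt "0 0 12 0" --pt "0 0 15 0" --pt "-3 -20 5 0" --pt "-4 -27 0 0" --pt "-4 -30 0 0" --pt "-4 -30 0 0" --pt "-4 -27 0 0" --pt "-3 -17 0 0" --pt "-1 -7 0 0"

```text
clock: 42.97
tool_pos: [0.6027, -0.0617, 0.1171]
orientation: [180.0, -0.0, -4.4]
force: [0.1, 0.7, -0.8]
opening: 0.0161
```

```bash
python3 - <<'E'
from h import *
t=snap('scene','scene14');s=snap('top','top14')
o=get_obs();print(o['tool_pos'])
dots(s);print();dots(t)
E
```

```text
[ 0.60327064 -0.0604505   0.11693741]
cream [286.52, 170.8] 82 [0.6221 0.1069]
cream [348.67, 164.25] 12 [ 0.6418 -0.0683]
cream [310.46, 172.79] 175 [0.6167 0.0393]
cream [292.44, 173.61] 18 [0.6141 0.09  ]
cream [351.34, 179.86] 199 [ 0.597  -0.0755]
red [200.0, 147.73] 11 [0.6882 0.3549]
red [289.83, 168.87] 23 [0.6277 0.0976]
red [191.0, 214.0] 21 [0.4979 0.3704]
red [319.28, 243.59] 29 [0.4183 0.0133]
yel [345.91, 177.09] 22 [ 0.6048 -0.0603]
green [311.5, 177.0] 26 [0.6046 0.0363]

cream [316.07, 173.26] 276 [0.438  0.0476]
cream [322.19, 181.33] 43 [0.4678 0.0511]
cream [372.59, 220.25] 288 [0.622 0.113]
cream [344.27, 231.6] 306 [0.6219 0.0368]
cream [297.89, 241.74] 333 [ 0.6016 -0.0737]
red [470.0, 208.24] 42 [0.6904 0.3484]
red [368.35, 223.27] 26 [0.6252 0.0997]
red [442.77, 231.58] 26 [0.7179 0.25  ]
yel [304.41, 239.72] 29 [ 0.6029 -0.0577]
green [341.19, 225.29] 31 [0.6035 0.0378]
```

Dots unchanged. Press yellow.

Request:
jog_arm --pt "0 0 -8 0" --pt "0 0 -10 0" --pt "0 0 -8 0" --pt "0 0 -4 0" --pt "0 0 -2 0" --pt "0 0 -1 0" --pt "0 0 -1 0" --pt "0 0 0 0" --pt "0 0 0 0" --pt "0 0 0 0"

```text
clock: 43.9
tool_pos: [0.6035, -0.0594, 0.0826]
orientation: [-180.0, -0.0, -4.2]
force: [0.0, 1.3, -1.1]
opening: 0.0159
```

```bash
python3 - <<'E'
from h import *
o=get_obs();print(o['tool_pos'])
t=snap('scene','scene15')
cv2.imwrite('pics/j15.png',np.clip(1.6*cv2.resize(t['image'][190:270,250:350,::-1],None,fx=8,fy=7,interpolation=cv2.INTER_CUBIC),0,255).astype('uint8'))
E
```

```text
[ 0.60348649 -0.05939624  0.08261965]
```

View pics/j15.png

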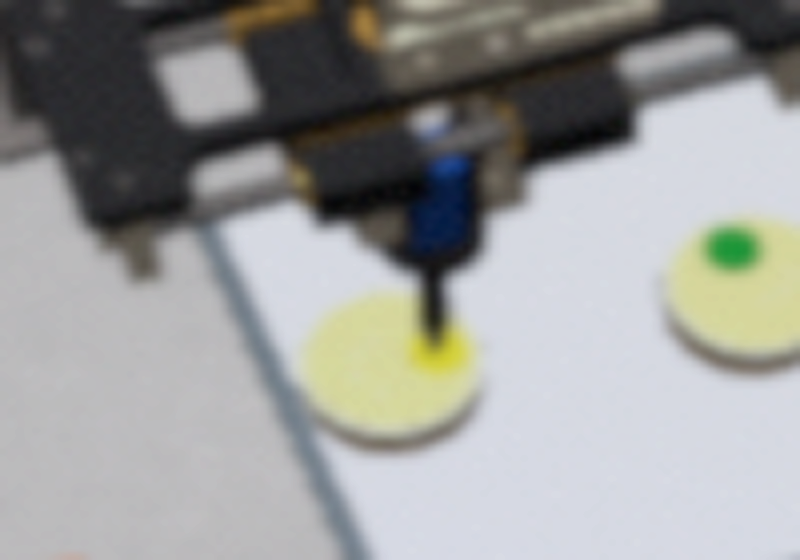

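Request:
jog_arm --pt "0 0 -1 0" --pt "0 0 -1 0" --pt "0 0 0 0" --pt "0 0 -0.5 0" --pt "0 0 0 0" --pt "0 0 -0.5 0" --pt "0 0 0 0" --pt "0 0 0 0" --pt "0 0 0 0" --pt "0 0 0 0"

```text
clock: 44.78
tool_pos: [0.6038, -0.0595, 0.0803]
orientation: [180.0, -0.1, -4.2]
force: [-1.0, 0.4, 8.1]
opening: 0.016
```

Pressed. Now green at (0.604, 0.037): dx 0, dy +96.

Request:
jog_arm --pt "0 0 5 0" --pt "0 0 12 0" --pt "0 0 15 0" --pt "0 12 4 0" --pt "0 20 0 0" --pt "0 24 0 0" --pt "0 22 0 0" --pt "0 12 0 0" --pt "0 6 0 0" --pt "0 0 0 0"

```text
clock: 45.62
tool_pos: [0.6031, 0.0378, 0.115]
orientation: [180.0, 0.0, -4.2]
force: [-0.5, 0.0, -0.3]
opening: 0.0158
```

```bash
python3 - <<'E'
from h import *
o=get_obs();print(o['tool_pos'])
t=snap('scene','scene16');s=snap('top','top16')
dots(s);print();dots(t)
E
```

```text
[0.60313242 0.03778245 0.11504943]
cream [284.79, 164.92] 39 [0.6391 0.1121]
cream [283.62, 174.3] 149 [0.612  0.1148]
cream [305.98, 175.39] 46 [0.6091 0.0518]
cream [351.31, 179.56] 208 [ 0.5978 -0.0754]
cream [316.29, 177.71] 24 [0.6026 0.0228]
red [319.28, 243.59] 29 [0.4183 0.0133]
yel [346.12, 178.38] 8 [ 0.6011 -0.0609]
green [311.69, 176.96] 26 [0.6047 0.0357]

cream [366.16, 156.44] 252 [0.4416 0.1926]
cream [369.91, 164.6] 35 [0.4699 0.1885]
cream [372.59, 220.13] 285 [0.6217 0.1132]
cream [344.24, 231.67] 307 [0.622  0.0367]
cream [297.97, 241.81] 337 [ 0.6018 -0.0736]
red [470.06, 208.17] 48 [0.6903 0.3487]
red [368.2, 223.32] 25 [0.6252 0.0993]
red [442.74, 231.59] 27 [0.7179 0.2499]
yel [304.31, 239.55] 29 [ 0.6024 -0.0578]
green [341.16, 225.38] 32 [0.6037 0.0376]
```

Request:
jog_arm --pt "0 0 -8 0" --pt "0 0 -10 0" --pt "0 0 -8 0" --pt "0 0 -4 0" --pt "0 0 -2 0" --pt "0 0 -1 0" --pt "0 0 0 0" --pt "0 0 0 0" --pt "0 0 0 0" --pt "0 0 0 0"

```text
clock: 46.55
tool_pos: [0.6034, 0.0367, 0.0826]
orientation: [-180.0, -0.0, -4.2]
force: [-0.2, 0.3, 0.2]
opening: 0.0157
```

```bash
python3 - <<'E'
from h import *
o=get_obs();print(o['tool_pos'])
t=snap('scene','scene17')
cv2.imwrite('pics/j17.png',np.clip(1.6*cv2.resize(t['image'][180:260,290:390,::-1],None,fx=8,fy=7,interpolation=cv2.INTER_CUBIC),0,255).astype('uint8'))
E
```

```text
[0.60344845 0.03670503 0.08262633]
```

View pics/j17.png

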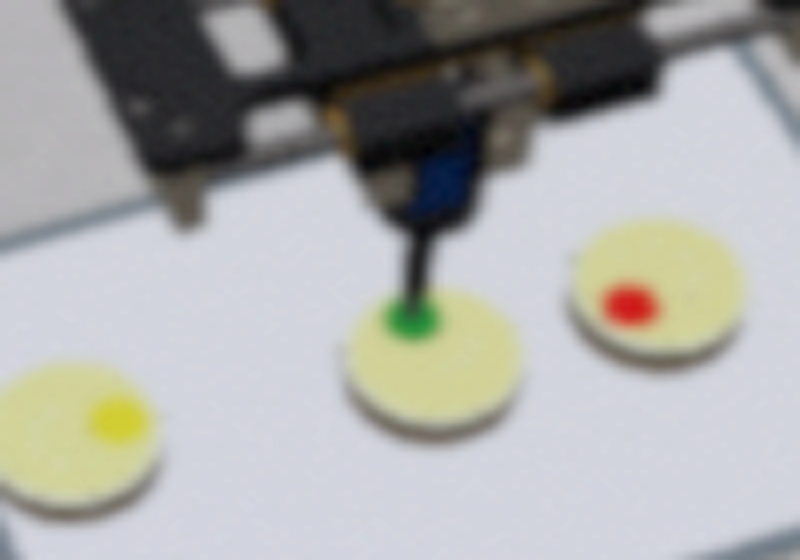

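Request:
jog_arm --pt "0 0 -1 0" --pt "0 0 -1 0" --pt "0 0 0 0" --pt "0 0 -0.5 0" --pt "0 0 0 0" --pt "0 0 -0.5 0" --pt "0 0 0 0" --pt "0 0 0 0" --pt "0 0 0 0" --pt "0 0 0 0"

```text
clock: 47.43
tool_pos: [0.6037, 0.0366, 0.0803]
orientation: [-180.0, -0.1, -4.2]
force: [-2.4, 0.7, 6.6]
opening: 0.0159
```

Request:
jog_arm --pt "0 0 5 0" --pt "0 0 10 0" --pt "0 0 15 0" --pt "0 0 15 0" --pt "0 0 15 0" --pt "0 0 13 0" --pt "0 0 8 0" --pt "0 0 4 0" --pt "0 0 0 0" --pt "0 0 0 0"

```text
clock: 48.27
tool_pos: [0.6029, 0.0366, 0.1639]
orientation: [-180.0, 0.0, -4.3]
force: [-0.3, 0.3, -1.0]
opening: 0.016
```

Request:
jog_arm --pt "-10 -9 0 0" --pt "-18 -16 0 0" --pt "-22 -20 0 0" --pt "-25 -22 0 0" --pt "-25 -22 0 0" --pt "-24 -22 0 0" --pt "-20 -18 0 0" --pt "-16 -14 0 0" --pt "-10 -9 0 0" --pt "-5 -4 0 0"

```text
clock: 49.1
tool_pos: [0.4269, -0.1204, 0.1641]
orientation: [-180.0, 0.0, -4.3]
force: [-0.3, -1.0, -1.0]
opening: 0.0158
```

Request:
jog_arm --pt "0 0 0 0" --pt "0 0 0 0" --pt "0 0 0 0" --pt "0 0 0 0" --pt "0 0 0 0" --pt "0 0 0 0" --pt "0 0 0 0" --pt "0 0 0 0" --pt "0 0 0 0" --pt "0 0 0 0"

```text
clock: 49.93
tool_pos: [0.4283, -0.1194, 0.1643]
orientation: [-180.0, 0.0, -4.2]
force: [-0.1, -0.1, -0.7]
opening: 0.0162
```

```bash
python3 - <<'E'
from h import *
o=get_obs();print(o['tool_pos'],o['orientation'])
t=snap('scene','scene18')
cv2.imwrite('pics/j18.png',np.clip(1.8*cv2.resize(t['image'][100:220,200:300,::-1],None,fx=6,fy=5,interpolation=cv2.INTER_CUBIC),0,255).astype('uint8'))
E
```

```text
[ 0.428261   -0.11936997  0.1642513 ] [-1.79999483e+02  7.98635650e-04 -4.23876915e+00]
```

View pics/j18.png

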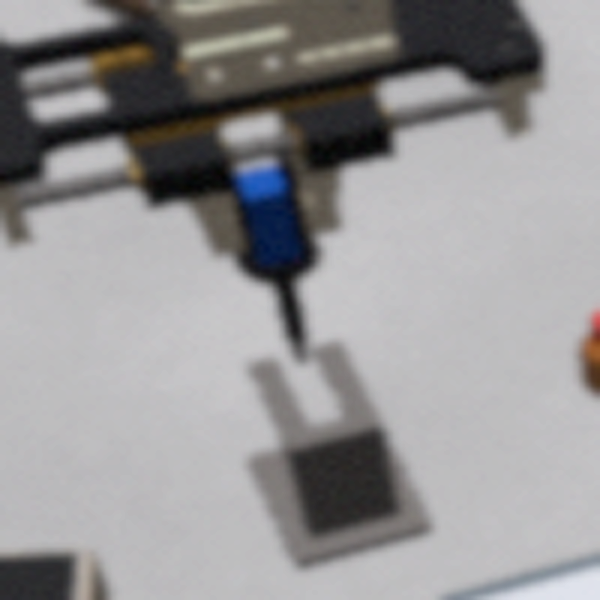

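Request:
jog_arm --pt "0 0 -6 0" --pt "0 0 -10 0" --pt "0 0 -12 0" --pt "0 0 -12 0" --pt "0 0 -12 0" --pt "0 0 -12 0" --pt "0 0 -12 0" --pt "0 0 -8 0" --pt "0 0 -5 0" --pt "0 0 -3 0"

```text
clock: 50.82
tool_pos: [0.4277, -0.1195, 0.0713]
orientation: [180.0, 0.1, -4.2]
force: [0.4, 0.2, -0.2]
opening: 0.0161
```

Request:
jog_arm --pt "0 0 -1 0" --pt "0 0 0 0" --pt "0 0 -1 0" --pt "0 0 0 0" --pt "0 0 -1 0" --pt "0 0 0 0" --pt "0 0 0 0" --pt "0 0 0 0" --pt "0 0 0 0" --pt "0 0 0 0"

```text
clock: 51.65
tool_pos: [0.4283, -0.1194, 0.0693]
orientation: [-180.0, -0.0, -4.2]
force: [-0.4, 0.1, -0.6]
opening: 0.0155
```

Request:
jog_arm --pt "0 0 -0.6 0" --pt "0 0 0 0" --pt "0 0 0 0" --pt "0 0 0 0" --pt "0 0 0 0" --pt "0 0 0 0" --pt "0 0 0 0" --pt "0 0 0 0" --pt "0 0 0 0" --pt "0 0 0 0"

```text
clock: 52.48
tool_pos: [0.4284, -0.1194, 0.0687]
orientation: [-180.0, -0.0, -4.2]
force: [0.5, 1.0, 1.7]
opening: 0.0157
```

```bash
python3 - <<'E'
from h import *
o=get_obs();print(o['tool_pos'],o['force'])
t=snap('scene','scene19')
cv2.imwrite('pics/j19.png',np.clip(2.2*cv2.resize(t['image'][110:210,200:300,::-1],None,fx=6,fy=6,interpolation=cv2.INTER_CUBIC),0,255).astype('uint8'))
E
```

```text
[ 0.42837777 -0.11938902  0.06873061] [0.53245967 1.03208313 1.68672571]
```

View pics/j19.png

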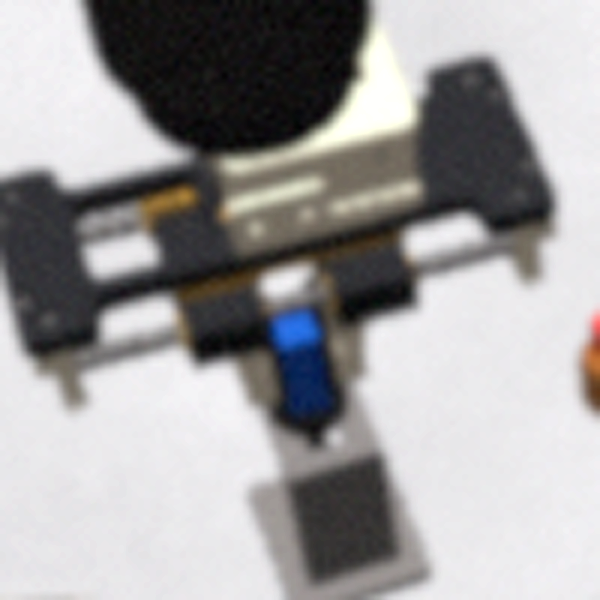

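Seated as before. Release and rise.

Request:
jog_arm --pt "0 0 0 0" --pt "0 0 0 0" --pt "0 0 0 0" --pt "0 0 0 0" --pt "0 0 0 0" --pt "0 0 0 0" --pt "0 0 0 0" --pt "0 0 5 0" --pt "0 0 10 0" --pt "0 0 15 0" --fingers 45

```text
clock: 53.37
tool_pos: [0.4273, -0.1195, 0.0984]
orientation: [180.0, 0.1, -4.3]
force: [0.5, 0.1, -0.3]
opening: 0.0451
```

Request:
jog_arm --pt "0 0 18 0" --pt "0 0 18 0" --pt "0 0 18 0" --pt "0 0 8 0" --pt "4 -35 0 1" --pt "4 -40 0 1" --pt "3 -40 0 1" --pt "3 -40 0 1" --pt "3 -40 0 0" --pt "3 -40 0 0"

```text
clock: 54.2
tool_pos: [0.4479, -0.3564, 0.1604]
orientation: [-180.0, 0.0, -0.2]
force: [1.7, 0.7, -0.2]
opening: 0.0451
```

```bash
python3 - <<'E'
from h import *
o=get_obs();print(o['tool_pos'],o['force'])
t=snap('scene','scene20');s=snap('top','top20')
cv2.imwrite('pics/j20.png',np.clip(1.8*cv2.resize(t['image'][110:290,90:290,::-1],None,fx=4,fy=3.3,interpolation=cv2.INTER_CUBIC),0,255).astype('uint8'))
dots(s);print();dots(t)
E
```

```text
[ 0.44790777 -0.35635867  0.16035145] [ 1.72821536  0.66905036 -0.24978914]
cream [284.06, 171.64] 218 [0.6196 0.1138]
cream [311.31, 171.48] 217 [0.6205 0.037 ]
cream [350.97, 178.6] 235 [ 0.6006 -0.0745]
red [237.09, 138.09] 22 [0.7171 0.25  ]
red [202.03, 147.08] 36 [0.6902 0.3492]
red [290.06, 168.81] 16 [0.6279 0.097 ]
red [191.0, 214.0] 21 [0.4979 0.3704]
red [319.28, 243.59] 29 [0.4183 0.0133]
yel [345.86, 177.19] 21 [ 0.6045 -0.0602]
green [311.71, 177.0] 24 [0.6046 0.0357]

cream [372.67, 220.08] 281 [0.6217 0.1134]
cream [344.22, 231.71] 309 [0.6221 0.0366]
cream [297.87, 241.63] 328 [ 0.6013 -0.0736]
red [301.0, 165.37] 27 [0.3984 0.0223]
red [470.05, 208.3] 44 [0.6906 0.3484]
red [368.31, 223.12] 26 [0.6248 0.0998]
red [442.74, 231.59] 27 [0.7179 0.2499]
yel [304.37, 239.63] 30 [ 0.6027 -0.0577]
green [341.24, 225.42] 33 [0.6038 0.0378]
```

View pics/j20.png

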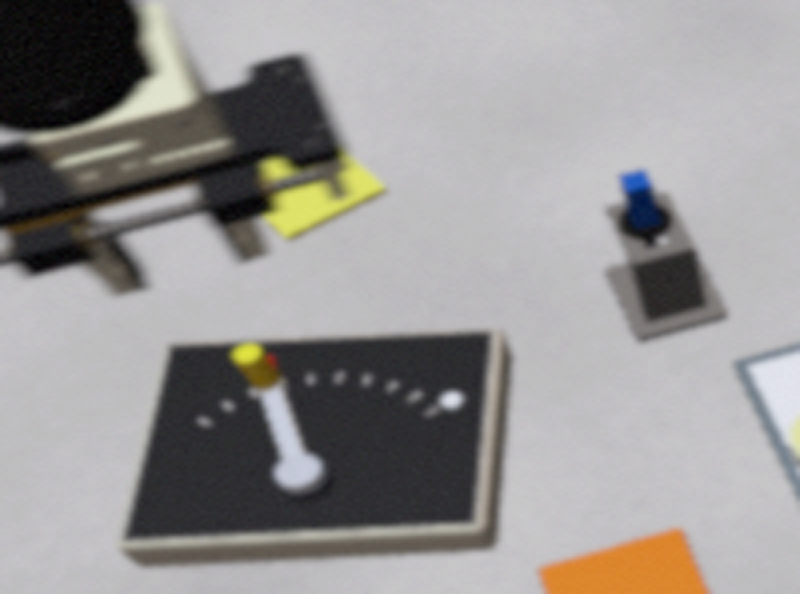

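Request:
jog_arm --pt "0.5 -3 -10 0" --pt "0 0 -15 0" --pt "0 0 -15 0" --pt "0 0 -15 0" --pt "0 0 -15 0" --pt "0 0 -14 0" --pt "0 0 -10 0" --pt "0 0 -8 0" --pt "0 0 -5 0" --pt "0 0 0 0"

```text
clock: 55.13
tool_pos: [0.4483, -0.3568, 0.0527]
orientation: [-180.0, 0.1, -0.2]
force: [-0.9, -0.5, -0.6]
opening: 0.0451
```

Request:
jog_arm --pt "0 0 0 0" --pt "0 0 0 0" --pt "0 0 0 0" --pt "0 0 0 0" --pt "0 0 0 0" --pt "0 0 0 0" --pt "0 0 0 0" --pt "0 0 0 0" --pt "0 0 0 0" --pt "0 0 0 0" --fingers 8

```text
clock: 55.97
tool_pos: [0.4489, -0.3575, 0.054]
orientation: [180.0, -0.0, -0.2]
force: [-0.1, 0.4, 3.5]
opening: 0.014
```

```bash
python3 - <<'E'
import numpy as np
h=np.array([.5241,-.3578]);r=.0755
a=np.radians(179.8-72.3*np.arange(0,21)/20)
p=h+r*np.c_[np.cos(a),np.sin(a)]
print(p[0],p[-1]);print((np.diff(p,axis=0)*1000).round(1).tolist(),72.3/20)
E
```

```text
[ 0.44860046 -0.35753646] [ 0.50139671 -0.28579437]
[[0.2, 4.8], [0.5, 4.7], [0.8, 4.7], [1.1, 4.6], [1.4, 4.6], [1.6, 4.5], [1.9, 4.4], [2.2, 4.2], [2.4, 4.1], [2.7, 3.9], [2.9, 3.7], [3.2, 3.6], [3.4, 3.3], [3.6, 3.1], [3.8, 2.9], [4.0, 2.6], [4.1, 2.4], [4.3, 2.1], [4.4, 1.9], [4.5, 1.6]] 3.6149999999999998
```

Request:
jog_arm --pt "0.2 4.8 0 -3.6" --pt "0.5 4.7 0 -3.6" --pt "0.8 4.7 0 -3.6" --pt "1.1 4.6 0 -3.6" --pt "1.4 4.6 0 -3.6" --pt "1.6 4.5 0 -3.6" --pt "1.9 4.4 0 -3.6" --pt "2.2 4.2 0 -3.6" --pt "2.4 4.1 0 -3.6" --pt "2.7 3.9 0 -3.6"

```text
clock: 56.8
tool_pos: [0.4635, -0.3131, 0.0539]
orientation: [180.0, -0.0, -36.4]
force: [-1.3, -1.0, 4.1]
opening: 0.0141
```

Request:
jog_arm --pt "2.9 3.7 0 -3.6" --pt "3.2 3.6 0 -3.6" --pt "3.4 3.3 0 -3.6" --pt "3.6 3.1 0 -3.6" --pt "3.8 2.9 0 -3.6" --pt "4.0 2.6 0 -3.6" --pt "4.1 2.4 0 -3.6" --pt "4.3 2.1 0 -3.6" --pt "3.0 1.3 0 -2" --pt "0 0 0 0"

```text
clock: 57.63
tool_pos: [0.4963, -0.2881, 0.0539]
orientation: [180.0, -0.0, -67.1]
force: [-1.6, -0.9, 4.4]
opening: 0.014
```

Request:
jog_arm --pt "1 0.4 0 -0.8" --pt "0 0 0 0" --pt "1 0.3 0 -0.8" --pt "0 0 0 0" --pt "1 0.3 0 -0.8" --pt "0 0 0 0" --pt "1 0.3 0 -0.8" --pt "0 0 0 0" --pt "0 0 0 0" --pt "0 0 0 0"

```text
clock: 58.47
tool_pos: [0.4998, -0.2868, 0.0539]
orientation: [-180.0, -0.0, -70.2]
force: [-1.9, -2.1, 5.2]
opening: 0.0143
```

Request:
jog_arm --pt "0.7 0.2 0 -0.5" --pt "0 0 0 0" --pt "0 0 0 0" --pt "0.7 0.2 0 -0.5" --pt "0 0 0 0" --pt "0 0 0 0" --pt "0 0 0 0" --pt "0 0 0 0" --pt "0 0 0 0" --pt "0 0 0 0"

```text
clock: 59.3
tool_pos: [0.5004, -0.2866, 0.0539]
orientation: [179.9, 0.0, -71.2]
force: [-3.7, -2.7, 7.0]
opening: 0.0142
```

Request:
jog_arm --pt "0.8 0.2 0 0" --pt "0 0 0 0" --pt "0 0 0 0" --pt "0.8 0.2 0 0" --pt "0 0 0 0" --pt "0 0 0 0" --pt "0 0 0 0" --pt "0 0 0 0" --pt "0 0 0 0" --pt "0 0 0 0"

```text
clock: 60.13
tool_pos: [0.5004, -0.2865, 0.0538]
orientation: [179.8, 0.0, -71.2]
force: [-7.9, -3.8, 8.8]
opening: 0.0145
```

At the stop. Release, rise, withdraw and check.

Request:
jog_arm --pt "0 0 0 0" --pt "0 0 0 0" --pt "0 0 0 0" --pt "0 0 0 0" --pt "0 0 0 0" --pt "0 0 0 0" --pt "0 0 0 0" --pt "0 0 8 0" --pt "0 0 20 0" --pt "0 0 30 0" --fingers 45

```text
clock: 60.97
tool_pos: [0.501, -0.2852, 0.1103]
orientation: [179.8, 0.2, -71.3]
force: [0.5, -0.2, 0.2]
opening: 0.0446
```

Request:
jog_arm --pt "0 0 30 0" --pt "0 0 30 0" --pt "0 0 10 0" --pt "-10 -20 0 3" --pt "-15 -20 0 3" --pt "-15 -20 0 3" --pt "-10 -20 0 3" --pt "-5 -15 0 3" --pt "0 0 0 0" --pt "0 0 0 0"

```text
clock: 61.8
tool_pos: [0.4475, -0.3813, 0.1819]
orientation: [-180.0, -0.0, -56.4]
force: [0.0, 0.9, -0.1]
opening: 0.0453
```

```bash
python3 - <<'E'
from h import *
o=get_obs();print(o['tool_pos'],o['force'])
t=snap('scene','scene21');s=snap('top','top21')
cv2.imwrite('pics/j21.png',np.clip(1.8*cv2.resize(t['image'][110:310,90:450,::-1],None,fx=2.2,fy=2.2,interpolation=cv2.INTER_CUBIC),0,255).astype('uint8'))
dots(s);print();dots(t)
for b in blobs(t,(24,140,60),(35,255,255)):
    if 150<b[0][0]<210 and b[0][1]>190:
        p=ray(t,*b[0],.097)[:2]; d=p-[.5241,-.3578]; print(b,p,np.degrees(np.arctan2(d[1],d[0])),np.hypot(*d))
E
```

```text
[ 0.44746511 -0.38132254  0.18185679] [ 0.03177403  0.87925587 -0.11344396]
cream [283.97, 171.64] 216 [0.6196 0.114 ]
cream [311.34, 171.47] 217 [0.6205 0.0369]
cream [350.94, 178.67] 237 [ 0.6004 -0.0744]
red [237.09, 138.09] 22 [0.7171 0.25  ]
red [202.03, 147.08] 36 [0.6902 0.3492]
red [290.06, 168.81] 16 [0.6279 0.097 ]
red [191.0, 214.0] 21 [0.4979 0.3704]
red [319.28, 243.59] 29 [0.4183 0.0133]
yel [345.86, 177.19] 21 [ 0.6045 -0.0602]
green [311.71, 177.0] 24 [0.6046 0.0357]

cream [372.61, 220.12] 286 [0.6217 0.1132]
cream [344.17, 231.61] 306 [0.6218 0.0366]
cream [297.92, 241.67] 331 [ 0.6014 -0.0735]
red [301.04, 165.27] 26 [0.3981 0.0225]
red [470.38, 208.56] 45 [0.6916 0.3487]
red [368.24, 223.2] 25 [0.6249 0.0995]
red [442.74, 231.59] 27 [0.7179 0.2499]
yel [304.37, 239.63] 30 [ 0.6027 -0.0577]
green [341.16, 225.38] 32 [0.6037 0.0376]
([189.58, 224.29], 52, [186, 221, 8, 8]) [ 0.50260958 -0.28520682] 106.49081663359847 0.07570738068995952
```

View pics/j21.png

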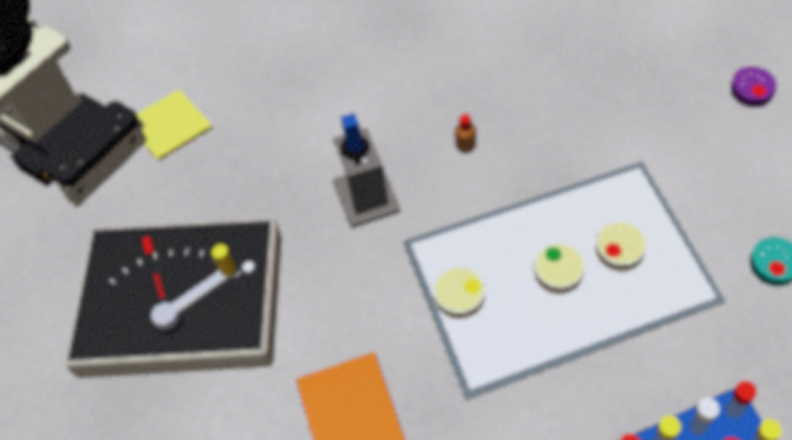

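```bash
python3 - <<'E'
from h import *
t=load('scene21');s=load('top21')
cv2.imwrite('pics/k1.png',np.clip(1.6*cv2.resize(t['image'][180:295,265:345,::-1],None,fx=7,fy=5.2,interpolation=cv2.INTER_CUBIC),0,255).astype('uint8'))
cv2.imwrite('pics/k2.png',np.clip(1.6*cv2.resize(s['image'][130:225,290:380,::-1],None,fx=8,fy=6.2,interpolation=cv2.INTER_CUBIC),0,255).astype('uint8'))
# gray gradients along lines crossing the edge
g=cv2.cvtColor(t['image'],cv2.COLOR_RGB2GRAY).astype(int)
for r in(230,240,250,260,270): print(r,g[r,270:310].tolist())
g=cv2.cvtColor(s['image'],cv2.COLOR_RGB2GRAY).astype(int)
for r in(155,165,180,195): print(r,g[r,340:372].tolist())
E
```

```text
230 [106, 105, 105, 104, 105, 102, 95, 81, 71, 75, 93, 112, 121, 124, 124, 124, 124, 124, 124, 124, 124, 125, 124, 124, 124, 124, 124, 124, 124, 124, 124, 124, 124, 124, 124, 125, 124, 124, 124, 124]
240 [108, 106, 106, 107, 107, 107, 107, 107, 106, 104, 95, 81, 72, 73, 89, 111, 121, 121, 120, 119, 119, 119, 119, 119, 120, 119, 119, 119, 118, 119, 117, 112, 111, 110, 110, 110, 111, 113, 115, 119]
250 [107, 108, 108, 108, 107, 108, 107, 106, 108, 107, 108, 107, 106, 105, 95, 81, 72, 72, 77, 79, 79, 84, 97, 106, 110, 112, 116, 118, 119, 119, 116, 112, 110, 106, 97, 84, 75, 80, 98, 114]
260 [107, 107, 107, 107, 107, 108, 108, 107, 107, 107, 107, 107, 107, 107, 107, 108, 108, 104, 96, 83, 73, 75, 91, 111, 121, 124, 124, 124, 124, 124, 125, 124, 124, 125, 124, 124, 124, 124, 124, 125]
270 [106, 107, 106, 106, 106, 106, 106, 106, 105, 105, 105, 105, 105, 105, 105, 105, 105, 105, 105, 106, 106, 102, 94, 82, 72, 76, 91, 111, 121, 123, 124, 125, 124, 125, 124, 124, 124, 125, 124, 125]
155 [175, 175, 176, 174, 174, 176, 174, 175, 174, 175, 175, 175, 174, 174, 174, 175, 174, 174, 174, 175, 170, 119, 90, 106, 134, 144, 143, 143, 143, 143, 143, 142]
165 [176, 175, 176, 175, 174, 175, 175, 175, 175, 175, 175, 174, 174, 175, 174, 175, 174, 175, 174, 178, 150, 105, 91, 108, 139, 146, 145, 145, 145, 145, 145, 145]
180 [176, 160, 155, 166, 166, 164, 164, 167, 168, 170, 170, 169, 171, 159, 164, 170, 169, 170, 171, 174, 135, 94, 101, 139, 149, 148, 149, 148, 149, 151, 150, 149]
195 [175, 175, 175, 175, 175, 174, 176, 175, 176, 174, 175, 175, 175, 174, 175, 174, 175, 175, 178, 137, 94, 88, 122, 144, 146, 145, 143, 144, 144, 146, 148, 148]
```

View pics/k1.png

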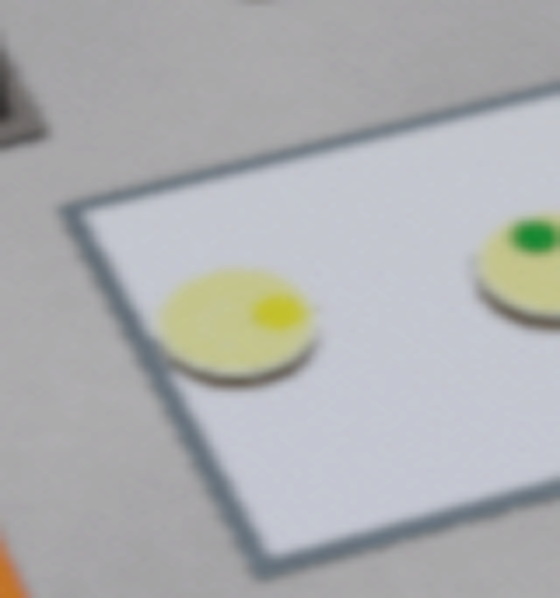

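View pics/k2.png

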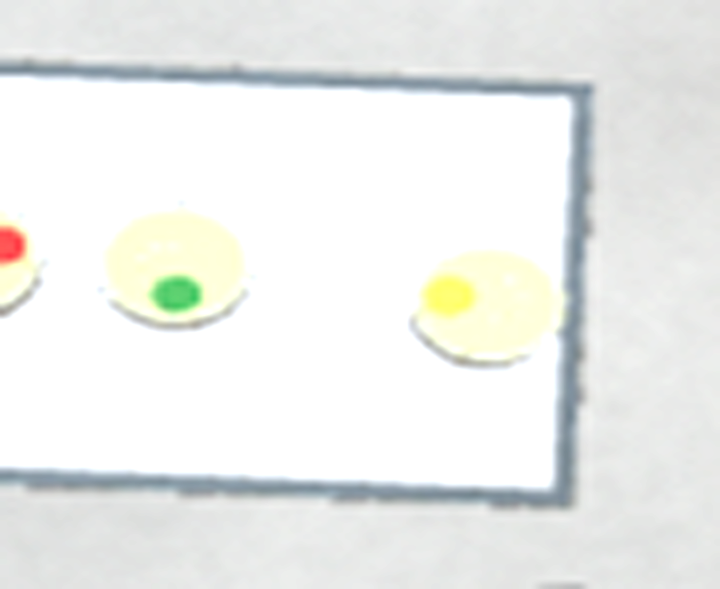

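```bash
python3 - <<'E'
from h import *
t=load('scene21');s=load('top21')
E1=np.array([ray(t,u,v,.003)[:2] for u,v in((276.5,230),(280.5,240),(284.5,250),(288.5,260),(292.5,270))])
E2=np.array([ray(s,u+.0,v,.003)[:2] for u,v in((363.5,155),(363.3,165),(362.5,180),(361.7,195))])
for E,c,d in((E1,np.array([.6014,-.0735]),np.array([.6027,-.0577])),(E2,np.array([.6004,-.0744]),np.array([.6045,-.0602]))):
    k=np.polyfit(E[:,0],E[:,1],1); print(E.round(4).tolist(),k)
    c=c+(d-c)/np.linalg.norm(d-c)*.0016
    print('centre',c,'dist to edge',(c[1]-np.polyval(k,c[0]))/np.hypot(1,k[0]))
E
```

```text
[[0.5416, -0.1047], [0.5709, -0.106], [0.5993, -0.1074], [0.6269, -0.1086], [0.6537, -0.1099]] [-0.04681563 -0.07929816]
centre [ 0.6015312  -0.07190539] dist to edge 0.0355149385646596
[[0.6741, -0.1124], [0.6446, -0.1115], [0.6007, -0.1088], [0.5573, -0.1061]] [-0.05559788 -0.07524839]
centre [ 0.60084384 -0.07286279] dist to edge 0.03573605208138868
```

```bash
python3 - <<'E'
from h import *
print(get_obs()['force'],close_job())
E
```

```text
the job is handed in; nothing more can be done
[ 0.80802247  0.22901776 -0.59976931] None
```

The job is handed in at about 62 s on the clock; no verdict is reported, so what follows is from my own checks.

**What was done**
- Red, yellow and green were present; blue was absent. I laid those three flat on the pad.
- I turned the lever to the red mark and let go. The camera check put it within about 1–2° of the mark (limit 0.09 rad, about 5°).
- I pressed the pen tip on red, then yellow, then green. The wrist force reached about 7–8 N each time, and pictures just before each press showed the tip over the dot.
- I hung the pen back at the same gripper pose it was taken from, then turned the lever until it came up against its off stop.

**Last checks**
- All three dishes lay flat on the pad.
- The yellow dish was knocked about 4 cm aside during the run, between gripping the pen and reaching the red dish. I used its new position for the press. Its centre is about 35.6 mm inside the nearest edge in both cameras (25 mm needed), so I left it there.
- The pen was upright in its rest, and the vial and orange box looked unmoved.
- The lever read 106.5° in the scene camera, against about 108.4° for the off spot. That camera read about 1° low on the lever before I moved it, and the arm met firm resistance there. I take it as fully off.

**What disagreed**
- The reported TCP height was about 2.5–3 cm lower than the fingertips really were. My first grasp closed just above the red dish because of this. I then set heights from contact and the pictures instead.
- The finger opening also read 1–2 mm low on the dishes and the lever knob.

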